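# Set the bed of a pattern roller against its stop and lay the roller in its bearings

### The job

Push the free near corner of the metal bed plate so that it turns, flat on its stand, about the peg in its slotted opposite corner until its far edge has pushed in the stop's sprung tip and bears solidly on it, the slot fully home on the peg; press it there for a moment, gently, and leave it touching, without lifting or unhooking it. Then lower the wooden roller gently into the two open slots of the bearing posts until both axle ends lie on the bottom, and let go. Leave the two cups where they stand.

Things in the scene. Friction and masses are not known exactly. Their poses are not given: they have to be found in the camera images.
- pivot_peg (a point): Upright round steel peg, 14 mm in diameter, top 32 mm above the table, on the stand: a fixed plywood board 225 x 240 x 12 mm lying on the table. The point is on the peg's axis, 18 mm above the table. Its axes are the stand's: x away from the robot (but for the stand's yaw), y to the left along the line of the bearings, z up.
- bearing_mid (a point): Where the roller's centre lies when its axle is fully down: midway between the 2 posts, 54 mm above the table; axes as the stand's, axle along y. Post inner faces 87.5 mm either side, posts 16 mm thick, 46 mm wide (foot 70), tops 80 mm above the table. Each has a slot 14 mm wide, bottom 48 mm above the table, mouth widening to 28 mm over its top 14 mm.
- bed: Loose flat aluminium plate 100 x 120 x 12 mm, 0.4-0.6 kg, on the stand's board (underside 12 mm above the table). Origin: underside, where the peg's axis is when the slot is home. Own frame: x -75 to +25, y -105 to +15 mm, z up. Slot x -10 to +10, open at y = +15, bottom at y = -7 mm; the peg stands in it from the start, not quite home. Edge x = +25 meets the tip.
- bed_corner (a point): The plate's free near corner, at (-75, -105) mm in the plate's frame, half-way up (18 mm above the table); axes as the plate's. Pushing on the edge beside it towards the plate's +x turns the plate anticlockwise seen from above. The plate starts 0.2 to 0.65 rad clockwise of where it meets the stop. Sliding it takes a few N.
- stop: Small fixed steel block at the far right of the stand, 85 mm right (-y) of the peg; axes as the stand's. A screw reaches from it towards the robot; its end is an upright round tip 16 mm in diameter, axis 28 to 48 mm on the -x side of this origin: the setting differs and is not reported, feel for it. The tip yields 3 mm at 0.5 N, then is solid: press with 8 to 15 N, never over 20 N.
- roller_center (a point): Centre of the wooden roller, 36 mm in diameter, 160 mm long, its steel axle (12 mm) sticking out 22 mm at both ends; 0.3-0.5 kg; y axis along the axle. It starts level, 45 mm above the table, on a fixed rest: base 10 mm thick, 70 x 140 mm, two saddles 16 mm thick 50 mm either side of the centre, lips 42 mm above the table; the roller's middle 80 mm is free.
- thrown_cup: Loose brown clay cup, 65 mm across, 62 mm tall, a bystander; origin at the centre of its underside.
- slip_cup: Loose whitish cup, 58 mm across, 52 mm tall, a bystander; origin at the centre of its underside.

How it is judged:
By the outcome, as a careful person would: the job done as asked, in the order asked, and still so for the second after the job is handed in, with the robot touching nothing.
It also fails if it takes over 72 s, if anything falls off the work surface, if the arm or the gripper's body presses on something with over 40 N, if the wrist force passes 120 N, or if a joint passes its speed limit or range.

### The arm

A 7-joint arm with a two-finger parallel gripper is mounted at the origin on a cart in front of the work surface, level with it; the furniture and walls round the work are solid. World frame = base frame: x ahead of the robot, y to its left, z up, the work surface at z = 0. Lengths are in m, angles in rad, forces in N, time in s.
With the tool pointing down it reaches from about 0.4 to 0.9 m from the base axis. Payload 5.5 kg.
Tool frame: the origin (TCP) lies between the finger pads; the fingertips stand ctrl.tips_ahead ahead of it and the grasp point (between the pads) lies 2 mm behind it (ctrl.tips_ahead is the distance from the TCP to the fingertips, in m); z points along the fingers, y is the direction in which the jaws open and shut (so a half turn about z gives the same grasp; the last joint's range is limited). The gripper opens to 92 mm and grips with 3 to 60 N. Pads are 19 mm wide; open, the fingers measure 130 mm over their backs; the gripper's body (75 mm by 190 mm) begins 47 mm behind the grasp point.
Start: joints at [1.582, 0.501, -0.427, 1.55, 0.221, 1.138, -0.21], TCP at [0.162, -0.629, 0.244] pointing down, gripper open.
Joint ranges: [-2.88, 2.88], [-0.31, 2.03], [-1.54, 1.56], [0.2, 2.42], [-1.41, 4.55], [0.19, 2.02], [-2.57, 2.57]. Speed limits (rad/s): [2.57, 2.57, 3.14, 3.14, 3.14, 3.14, 3.14].

### API

Orientations are given as a rotation vector (axis times angle).
In Python, from plant import ctrl gives the robot as it stands.
- The arm moves only by the shell command python3 -m jog 'ROWS' [FORCE]. ROWS is a JSON object of lists of equal length, an entry for each row: "slide": the shift along the tool's x, y, z in m, a list of three; "rotation": the turn, a rotation vector about the tool's x, y, z in rad, a list of three; "jaw": the opening, from -1 (shut) to 1 (fully open). A call has exactly 5 rows; each row is the pose to reach, as a shift and turn from the pose measured when the call began, along the tool's axes at that moment; what a row does not reach only later rows make up. A row lasts 1/8 s, in which the tool goes at most 62.5 mm and 10.7 degrees, less where a joint would pass 70% of its speed; a pose out of reach is approached as far as the arm can. A call with a gripper value outside its range is refused whole. The fingers move at their own pace and stop on an object; FORCE is the grip in N (left out, the last holds). Time passes only in rows, so rows that repeat a pose let the fingers close, or fill a call up. It gives the time, the measured TCP pose, the force and the opening at its end, in the units of the state.
- ctrl.state(): the state, without advancing time (a new reading comes with each control period).
- ctrl.capture(name): name is "side" or "top"; returns a dict with "color" (420x560x3 uint8, red, green, blue), "mtx" (3x3 intrinsics, pixels), "R" (3x3) and "t" (3): a world point X has camera coordinates R X + t. Camera axes: x right, y down, z forward; pixel columns grow to the right and rows downward; lengths in m; the calibration is good to about 2 mm. A picture is of the moment at which its call begins. There is no depth.
- ctrl.hand_in(): hands the job in, once; it reports no verdict.
Trained networks look in the newest picture that a camera, given by its name, has taken for a name from the list of things; names that differ only in an ending like _2 or _b are one class to them, and where a whole thing is asked for, a point or a joint stands for the part that bears it (a point fixed in the world has none). Each returns a list of dicts, best first, with "confidence" (0 to 1); they miss things now and then, are a little off and sometimes report something else, mostly with a low value. They report only what shows in the picture. A call takes as long as a camera call.
- ctrl.look_for(target, camera): "box" ([left, top, right, bottom] in pixels, round what is visible of it).
The state is a dict: "t": time; "q": joint angles; "joint_velocities": joint speeds; "tau": joint torques, N m; "eef_pos": TCP position; "orientation": TCP orientation; "contact_force": force on the tool from outside, world axes, zero at the start; "torque": the same for the moment, N m; "opening": finger opening in m.
Only numpy, scipy, OpenCV 4.12 (cv2) and the standard library are available. Lean on these libraries where they do the work, as an engineer would, in place of code of your own. Each camera call takes 0.05 s, during which the arm holds its last target.

## Working session

There is one attempt and no reset: what is moved stays moved. The work goes in short steps, Python scripts to look and compute and a shell command to move; the robot and the scene stay as the last step left them, time stands still between calls to the robot, and variables do not carry over. Pictures are saved under pics/ and viewed, and the job is handed in when it is done.

```bash
ls -la; mkdir -p pics
python3 - <<'E'
from plant import ctrl
import cv2
s=ctrl.state(); print({k:(v if not hasattr(v,'round') else v) for k,v in s.items()}); print(ctrl.tips_ahead)
for n in ("side","top"):
    c=ctrl.capture(n); cv2.imwrite(f"pics/{n}0.png",c["color"][:,:,::-1]); print(n,c["mtx"],c["R"],c["t"])
    for k in ["pivot_peg","bed","bed_corner","stop","roller_center","thrown_cup","slip_cup","bearing_mid"]:
        print(k,[(x["confidence"],x["box"]) for x in ctrl.look_for(k,n)][:2])
E
```

```text
total 12
drwxr-xr-x  3 agent agent 4096 Dec  6 19:17 .
drwxr-xr-x 23 root  root  4096 Dec  6 19:17 ..
drwxr-xr-x  2 agent agent 4096 Dec  6 19:17 pics
{'t': 0.0, 'q': array([ 1.58217169,  0.50182062, -0.42675933,  1.55143291,  0.22079935,
        1.13830644, -0.21028113]), 'joint_velocities': array([ 4.77200778e-05,  4.15696544e-04,  1.39723971e-03,  1.31462291e-03,
        5.24975013e-04, -1.53347904e-03,  1.97695954e-04]), 'tau': array([ 3.60339409e-04, -5.66593051e+01, -5.81554592e+00, -2.79108542e+01,
       -6.84332172e-02,  3.10647406e-02,  1.86860711e-04]), 'eef_pos': array([ 0.16173279, -0.62887591,  0.24269969]), 'orientation': array([-3.11482385e+00, -3.94347124e-01,  3.06762145e-04]), 'contact_force': array([-0.23030051, -0.4513576 ,  0.56082262]), 'torque': array([-0.03750114, -0.06740368,  0.09170617]), 'opening': 0.09186011333306532}
0.017
side [[458.40706102   0.         279.07742296]
 [  0.         458.40706102 211.7956684 ]
 [  0.           0.           1.        ]] [[ 0.91795783 -0.39664828 -0.00485399]
 [-0.21961228 -0.49797948 -0.83892007]
 [ 0.33033902  0.7711592
[... 493 characters left out ...]
, 212.4, 392.3, 344.4])]
top [[424.79524414   0.         274.67750457]
 [  0.         424.79524414 207.09273292]
 [  0.           0.           1.        ]] [[ 0.10127414 -0.99485114  0.0038428 ]
 [-0.96733089 -0.09937351 -0.2332292 ]
 [ 0.23241021  0.01990283 -0.9724142 ]] [-0.0513991   0.60317664  0.78317351]
pivot_peg [(0.57, [286.2, 184.7, 405.9, 298.0])]
bed [(0.57, [313.8, 210.1, 381.5, 277.0])]
bed_corner [(0.84, [313.8, 208.6, 383.6, 275.3]), (0.58, [285.0, 182.8, 405.3, 293.7])]
stop [(0.71, [366.8, 190.4, 379.5, 214.5])]
roller_center [(0.63, [130.4, 192.2, 180.8, 283.9])]
thrown_cup [(0.75, [208.0, 278.3, 240.3, 308.9])]
slip_cup [(0.8, [251.6, 129.6, 275.4, 164.2])]
bearing_mid []
```

Run:
```python
import cv2
a=cv2.imread("pics/top0.png")[110:320,100:440]; cv2.imwrite("pics/top0z.png",cv2.resize(a,None,fx=2.35,fy=2.35,interpolation=cv2.INTER_CUBIC))
a=cv2.imread("pics/side0.png")[150:360,150:420]; cv2.imwrite("pics/side0z.png",cv2.resize(a,None,fx=2.8,fy=2.8,interpolation=cv2.INTER_CUBIC))
```

```text
(no output)
```

View pics/top0.png

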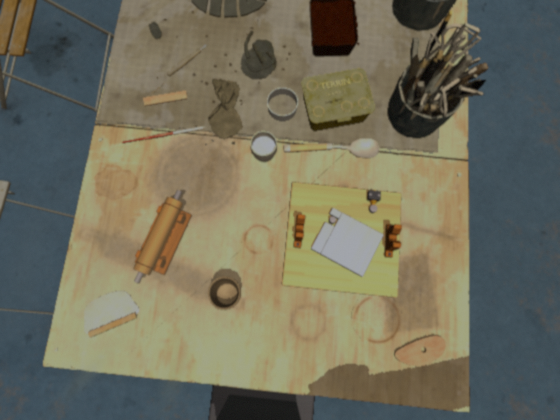

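View pics/top0z.png

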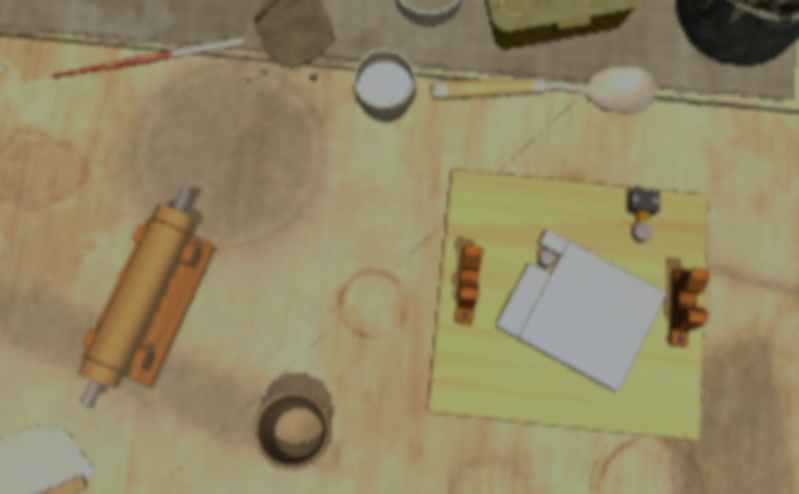

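View pics/side0z.png

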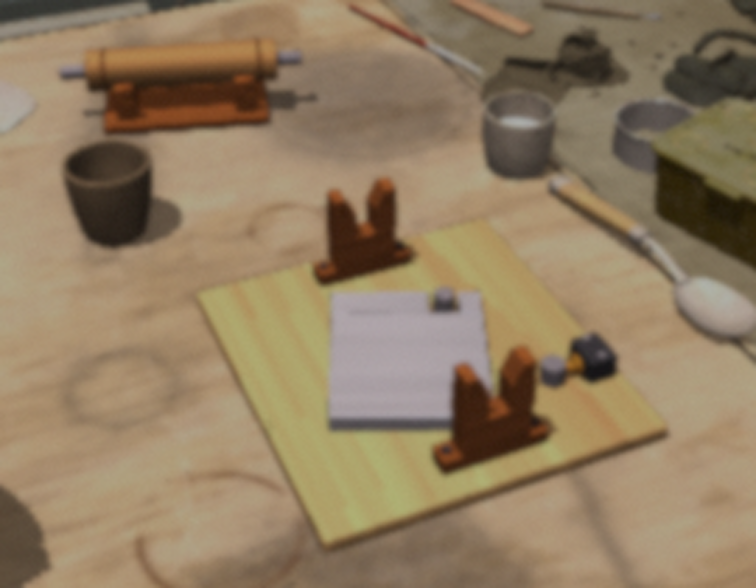

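Top view: the roller is at about (160,235) with its axle tilted. The stand's board has corners at about (291,182), (401,191), (397,297) and (283,285). The plate is turned clockwise, and the stop's tip is at about (373,208).

```bash
cat > h.py <<'E'
import numpy as np, cv2
from plant import ctrl
def ray(c,uv,z):
    uv=np.atleast_2d(np.array(uv,float)); K,R,t=c["mtx"],c["R"],c["t"]
    d=np.c_[(uv[:,0]-K[0,2])/K[0,0],(uv[:,1]-K[1,2])/K[1,1],np.ones(len(uv))]@R   # R^T d
    o=-R.T@t
    return o+d*((z-o[2])/d[:,2])[:,None]
def proj(c,X):
    p=np.atleast_2d(X)@c["R"].T+c["t"]; p=p@c["mtx"].T; return p[:,:2]/p[:,2:]
def save(c,name,x0,y0,x1,y1,f):
    a=c["color"][y0:y1,x0:x1,::-1]; cv2.imwrite("pics/"+name,cv2.resize(a,None,fx=f,fy=f,interpolation=cv2.INTER_CUBIC))
E
python3 - <<'E'
from h import *
c=ctrl.capture("top"); save(c,"t1.png",280,175,410,300,4.6)
save(c,"t1r.png",125,180,200,290,5)
c=ctrl.capture("side"); save(c,"s1.png",215,205,395,350,4.1)
save(c,"s1r.png",165,150,270,205,7)
E
```

```text
(no output)
```

View pics/t1.png

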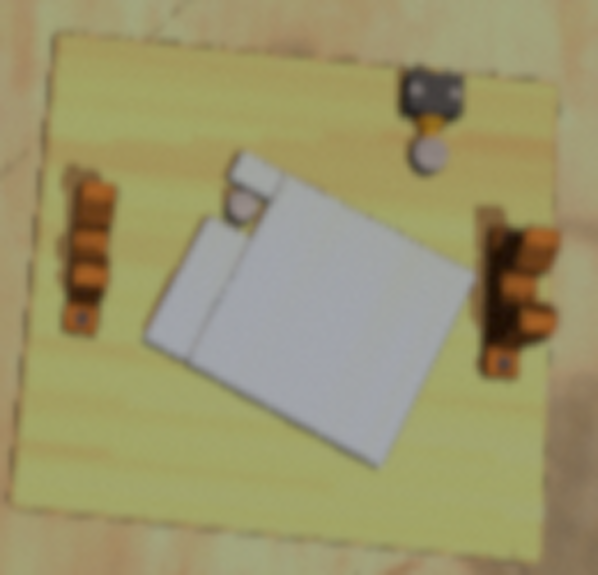

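View pics/s1.png

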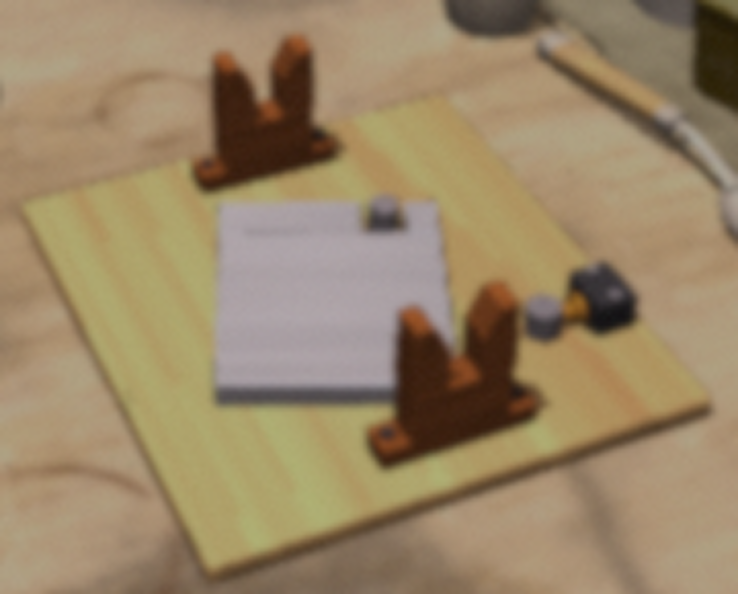

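View pics/t1r.png

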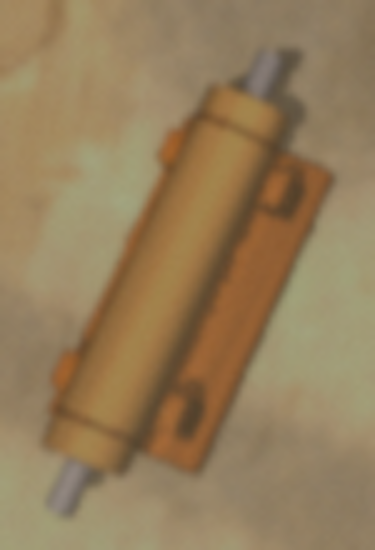

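View pics/s1r.png

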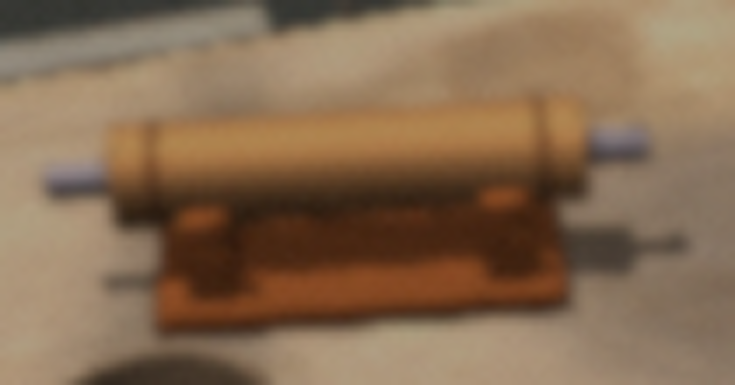

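```bash
cat > m.py <<'E'
from h import *
from scipy.optimize import least_squares
T=ctrl.capture("top"); S=ctrl.capture("side")
f=lambda u,x0,y0,s:(np.array(u,float)+.5)/s-.5+[x0,y0]
tb=f([(57,34),(557,82),(541,560),(10,510)],280,175,4.6)
sb=f([(440,97),(710,405),(212,570),(22,205)],215,205,4.1)  # TL TR BR BL
tp=f([(243,204)],280,175,4.6); sp=f([(385,201)],215,205,4.1)
tpl=f([(243,151),(475,275),(379,466),(145,340)],280,175,4.6); loc=np.array([(25,15),(25,-105),(-75,-105),(-75,15)])/1e3
spl=f([(437,203),(217,390),(217,203)],215,205,4.1)
tt=f([(430,150)],280,175,4.6); st=f([(543,305)],215,205,4.1)
tr=f([(270,52),(61,508)],125,180,5); sr=f([(648,141),(46,180)],165,150,7)
pm=lambda a:np.round(a*1e3,1)
print("board top\n",pm(ray(T,tb,.012)),"\nside\n",pm(ray(S,sb,.012)))
print("peg",pm(ray(T,tp,.032)),pm(ray(S,sp,.032)))
print("plate\n",pm(ray(T,tpl,.024)),"\n",pm(ray(S,spl,.024)))
print("tip z.028",pm(ray(T,tt,.028)),pm(ray(S,st,.028)))
print("roller",pm(ray(T,tr,.045)),pm(ray(S,sr,.045)))
r2=lambda a:np.array([[np.cos(a),-np.sin(a)],[np.sin(a),np.cos(a)]])
def fit(loc,obs,z,x0):
    L=lambda p:np.c_[loc@r2(p[2]).T+p[:2],np.full(len(loc),z)]
    fun=lambda p:np.concatenate([(proj(c,L(p)[i])-o).ravel() for c,i,o in obs])
    r=least_squares(fun,x0,loss="soft_l1"); return r.x,np.abs(r.fun).max()
bl=np.array([(112.5,120),(112.5,-120),(-112.5,-120),(-112.5,120)])/1e3
i=[0,1,2,3]
for o in ([(T,i,tb)],[(S,i,sb)],[(T,i,tb),(S,i,sb)]):
    p,e=fit(bl,o,.012,[.55,-.2,0]); print("board",pm(p),e)
for o in ([(T,i,tpl)],[(T,i,tpl),(S,[0,2,3],spl)]):
    q,e=fit(loc,o,.024,[.55,-.2,-.4]); print("bed",pm(q),e)
for o in ([(T,[0,1],tr)],[(S,[0,1],sr)],[(T,[0,1],tr),(S,[0,1],sr)]):
    r,e=fit(np.array([(0,.102),(0,-.102)]),o,.045,[.5,.2,-.5]); print("roller",pm(r),e)
P=(ray(T,tp,.032)[0,:2]+ray(S,sp,.032)[0,:2])/2
print("peg in board frame",pm((P-p[:2])@r2(p[2])))
tip=(ray(T,tt,.028)[0,:2]+ray(S,st,.028)[0,:2])/2
print("tip rel peg",pm((tip-P)@r2(p[2])))
E
python3 m.py
```

```text
board top
 [[ 679.5  -20.5   12. ]
 [ 680.1 -258.    12. ]
 [ 457.6 -258.1   12. ]
 [ 455.4  -20.    12. ]] 
side
 [[ 679.1  -20.6   12. ]
 [ 677.4 -260.    12. ]
 [ 458.  -258.    12. ]
 [ 458.2  -19.8   12. ]]
peg [[ 601.6 -111.9   32. ]] [[ 603.7 -108.2   32. ]]
plate
 [[ 628.4 -111.1   24. ]
 [ 581.2 -220.4   24. ]
 [ 490.7 -181.4   24. ]
 [ 536.2  -73.1   24. ]] 
 [[ 629.6 -110.1   24. ]
 [ 491.1 -182.4   24. ]
 [ 537.1  -69.5   24. ]]
tip z.028 [[ 636.7 -196.3   28. ]] [[ 635.7 -194.5   28. ]]
roller [[627.7 214.6  45. ]
 [432.7 268.3  45. ]] [[628.  219.2  45. ]
 [431.8 275.2  45. ]]
board [ 568.2 -139.1    2.9] 0.8277030564272536
board [ 568.9 -138.9   -1.4] 1.6383900951100259
board [ 568.5 -139.1    1. ] 1.5166581475229464
bed [ 599.7 -114.8 -401.2] 0.6743657939893524
bed [ 600.1 -114.6 -398.9] 0.7148925223103788
roller [  530.3   241.5 -1838.9] 0.43655637096290434
roller [  529.9   247.2 -1849.3] 0.0059436632436700165
roller [  529.7   242.3 -1839.5] 1.1285321811944016
peg in board frame [34.2 29. ]
tip rel peg [ 33.5 -85.4]
```

```bash
python3 - <<'E'
from h import *
T=ctrl.capture("top"); S=ctrl.capture("side")
save(T,"t2l.png",288,205,312,252,12); save(T,"t2r.png",380,215,405,262,12)
save(S,"s2l.png",260,210,300,255,12); save(S,"s2r.png",300,270,350,322,11)
E
cd pics; python3 -c "
import cv2,numpy as np
a=[cv2.imread(f) for f in ('t2l.png','t2r.png')]
h=max(x.shape[0] for x in a); cv2.imwrite('t2.png',np.hstack([cv2.copyMakeBorder(x,0,h-x.shape[0],0,10,0) for x in a])); print([x.shape for x in a])
a=[cv2.imread(f) for f in ('s2l.png','s2r.png')]
a=[cv2.resize(x,None,fx=.7,fy=.7) for x in a]
h=max(x.shape[0] for x in a); cv2.imwrite('s2.png',np.hstack([cv2.copyMakeBorder(x,0,h-x.shape[0],0,10,0) for x in a])); print([x.shape for x in a])
"
```

```text
[(564, 288, 3), (564, 300, 3)]
[(378, 336, 3), (400, 385, 3)]
```

View pics/t2.png

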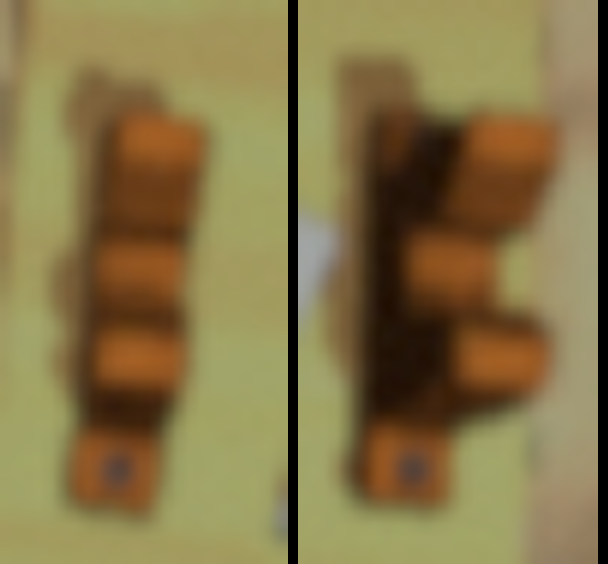

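View pics/s2.png

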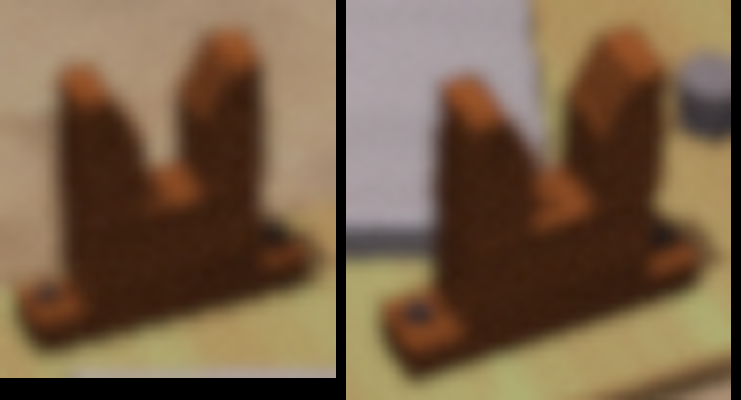

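```bash
cat > m2.py <<'E'
from h import *
from scipy.optimize import least_squares
T=ctrl.capture("top"); S=ctrl.capture("side")
f=lambda u,x0,y0,s:(np.array(u,float)+.5)/s-.5+[x0,y0]
o=[(T,f([(161,143),(140,358),(138,270)],288,205,12),1),(T,f([(217,143),(204,358),(154,268)],380,215,12),-1),
(S,f([(232,52),(82,87),(175,188)],260,210,8.4),1),(S,f([(289,55),(128,103),(216,200)],300,270,7.7),-1)]
L=lambda s:np.array([(18.5,95.5*s,80),(-18.5,95.5*s,80),(0,95.5*s,48)])/1e3
r2=lambda a:np.array([[np.cos(a),-np.sin(a)],[np.sin(a),np.cos(a)]])
def X(p,s): l=L(s); return np.c_[l[:,:2]@r2(p[2]).T+p[:2],l[:,2]]
for sel in (o[:2],o[2:],o):
    r=least_squares(lambda p:np.concatenate([(proj(c,X(p,s))-u).ravel() for c,u,s in sel]),[.57,-.14,0])
    print(np.round(r.x*1e3,1),np.round(r.fun,1))
for c,u,s in o: print(np.round(1e3*ray(c,u[:2],.08),1).tolist(),np.round(1e3*ray(c,u[2:],.048),1).tolist())
for k in ["thrown_cup","slip_cup"]:
    for c,n in((T,"top"),(S,"side")):
        b=ctrl.look_for(k,n)[0]["box"]; print(k,n,b,np.round(1e3*ray(c,[((b[0]+b[2])/2,(b[1]+b[3])/2)],.03),0))
E
python3 m2.py
```

```text
[ 572.1 -138.9   -3.6] [-0.  -0.7  0.  -0.2  0.1  0.9 -0.3 -0.7  0.1 -0.1  0.2  0.8]
[ 5.725e+02 -1.382e+02  4.000e-01] [ 0.7  0.1  0.6  0.3 -1.3 -0.1  0.6  0.1  0.6  0.2 -1.3 -0.5]
[ 572.2 -138.7   -1.4] [-0.2 -0.7 -0.1 -0.2 -0.   0.9 -0.4 -0.9  0.  -0.3  0.1  0.6  0.8  0.2
  0.7  0.4 -1.3  0.   0.5  0.4  0.5  0.4 -1.4 -0.2]
[[589.6, -43.7, 80.0], [553.4, -43.4, 80.0]] [[574.2, -43.1, 48.0]]
[[588.9, -235.1, 80.0], [553.1, -234.2, 80.0]] [[573.3, -234.0, 48.0]]
[[589.8, -41.9, 80.0], [553.3, -41.3, 80.0]] [[574.6, -44.1, 48.0]]
[[590.3, -233.2, 80.0], [553.3, -232.9, 80.0]] [[573.9, -235.6, 48.0]]
thrown_cup top [208.9, 277.9, 238.9, 308.3] [[428.  95.  30.]]
thrown_cup side [170.8, 197.0, 203.8, 236.7] [[428. 108.  30.]]
slip_cup top [250.9, 131.4, 277.1, 163.5] [[746.  48.  30.]]
slip_cup side [322.9, 183.6, 348.9, 211.9] [[750.  50.  30.]]
```

```bash
cat >> h.py <<'E'
from scipy.spatial.transform import Rotation as Ro
def rel(xyz,yaw,tilt=0,roll=0):
    s=ctrl.state(); R0=Ro.from_rotvec(s["orientation"])
    Rt=Ro.from_euler("z",yaw)*Ro.from_matrix(np.diag([1,-1,-1.]))*Ro.from_euler("y",tilt)*Ro.from_euler("x",roll)
    d=R0.inv().apply(np.array(xyz)-s["eef_pos"]); r=(R0.inv()*Rt).as_rotvec()
    print("slide",np.round(d,4).tolist(),"rot",np.round(r,3).tolist(),"rows>=",round(max(np.linalg.norm(d)/.0625,np.linalg.norm(r)/.186),1))
def st():
    s=ctrl.state(); R0=Ro.from_rotvec(s["orientation"]).as_matrix()
    print("t",round(s["t"],2),"pos",np.round(s["eef_pos"]*1e3,1),"yaw",round(np.arctan2(R0[1,0],R0[0,0]),3),"z",np.round(R0[:,2],3),"F",np.round(s["contact_force"],1),"open",round(s["opening"],4))
E
python3 -c "
from h import *
st(); rel([.46,-.155,.15],.15,.25)"
```

```text
t 1.5 pos [ 162.  -629.5  243.8] yaw 0.252 z [ 0. -0. -1.] F [-0.3 -0.7  0.7] open 0.0915
slide [0.4068, -0.3853, 0.0937] rot [-0.013, 0.25, 0.101] rows>= 9.1
```

```bash
python3 -m jog '{"slide":[[0.04,-0.038,0.005],[0.08,-0.077,0.01],[0.12,-0.115,0.02],[0.16,-0.154,0.03],[0.2,-0.19,0.04]],"rotation":[[0,0.05,0.02],[0,0.1,0.04],[0,0.15,0.06],[0,0.2,0.08],[-0.013,0.25,0.1]],"jaw":[-1,-1,-1,-1,-1]}' 10; python3 -c "
from h import *
st(); rel([.46,-.155,.10],.15,.25)"
```

```text
t: 2.12
eef_pos: [0.3093, -0.3944, 0.2038]
orientation: [-3.091, -0.233, -0.391]
contact_force: [0.7, 0.9, 0.2]
opening: 0.0467
t 2.12 pos [ 309.3 -394.4  203.8] yaw 0.151 z [ 0.247  0.036 -0.968] F [0.7 0.9 0.2] open 0.0467
slide [0.1533, -0.2143, 0.1463] rot [0.001, -0.002, 0.001] rows>= 4.8
```

```bash
python3 -m jog '{"slide":[[0.03,-0.043,0.025],[0.062,-0.086,0.055],[0.094,-0.13,0.085],[0.126,-0.175,0.115],[0.153,-0.214,0.14]],"rotation":[[0,0,0],[0,0,0],[0,0,0],[0,0,0],[0,0,0]],"jaw":[-1,-1,-1,-1,-1]}' 10; python3 -c "
from h import *
st(); rel([.466,-.153,.034],.15,.25)"
```

```text
t: 2.75
eef_pos: [0.4593, -0.1538, 0.1057]
orientation: [-3.09, -0.233, -0.393]
contact_force: [-0.5, -0.9, 0.3]
opening: 0.0011
t 2.75 pos [ 459.3 -153.8  105.7] yaw 0.151 z [ 0.247  0.036 -0.968] F [-0.5 -0.9  0.3] open 0.0011
slide [-0.0114, 0.0001, 0.0711] rot [0.001, -0.003, 0.001] rows>= 1.2
```

```bash
python3 -m jog '{"slide":[[-0.004,0,0.02],[-0.007,0,0.045],[-0.009,0,0.06],[-0.011,0,0.069],[-0.011,0,0.069]],"rotation":[[0,0,0],[0,0,0],[0,0,0],[0,0,0],[0,0,0]],"jaw":[-1,-1,-1,-1,-1]}' 10; python3 -c "
from h import *
st(); rel([.480,-.160,.034],.15,.25)
T=ctrl.capture('top'); save(T,'t3.png',270,170,410,310,4.2)
T=ctrl.capture('side'); save(T,'s3.png',190,170,395,350,3.6)
"
```

```text
t: 3.38
eef_pos: [0.4655, -0.153, 0.0358]
orientation: [-3.09, -0.233, -0.392]
contact_force: [0.7, -0.2, -0.4]
opening: 0.0006
t 3.38 pos [ 465.5 -153.    35.8] yaw 0.151 z [ 0.247  0.036 -0.968] F [ 0.7 -0.2 -0.4] open 0.0006
slide [0.0124, 0.0091, 0.0051] rot [0.001, -0.002, 0.001] rows>= 0.3
```

View pics/t3.png

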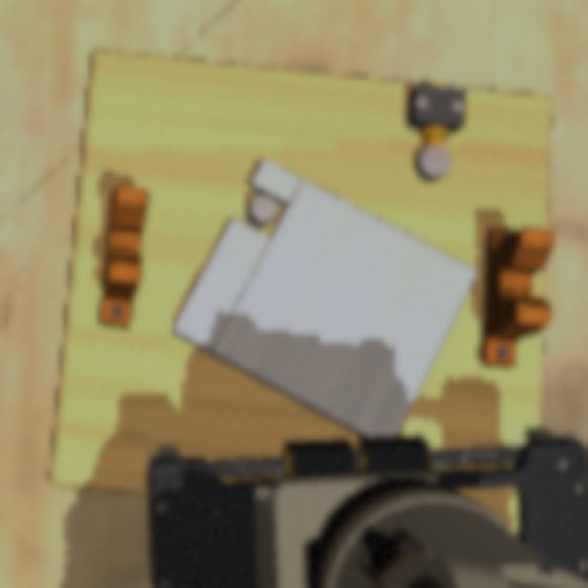

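View pics/s3.png

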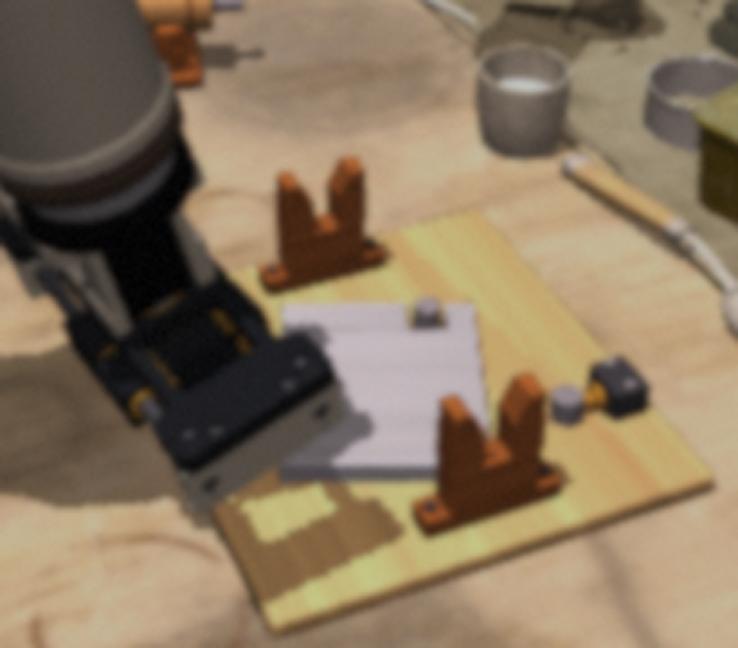

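```bash
python3 -m jog '{"slide":[[0.003,0.0025,0.001],[0.006,0.005,0.003],[0.0085,0.0065,0.004],[0.011,0.008,0.0045],[0.0125,0.009,0.005]],"rotation":[[0,0,0],[0,0,0],[0,0,0],[0,0,0],[0,0,0]],"jaw":[-1,-1,-1,-1,-1]}' 10; python3 -c "
from h import *
st(); rel([.495,-.171,.034],.15,.25);rel([.515,-.188,.034],.15,.25)
"
```

```text
t: 4.1
eef_pos: [0.4809, -0.1602, 0.035]
orientation: [-3.091, -0.233, -0.394]
contact_force: [-0.6, -0.1, -0.2]
opening: 0.0007
t 4.1 pos [ 480.9 -160.2   35. ] yaw 0.151 z [ 0.248  0.036 -0.968] F [-0.6 -0.1 -0.2] open 0.0007
slide [0.0117, 0.0128, 0.004] rot [0.002, -0.004, 0.001] rows>= 0.3
slide [0.0284, 0.0326, 0.0084] rot [0.002, -0.004, 0.001] rows>= 0.7
```

```bash
python3 -m jog '{"slide":[[0.0025,0.0025,0.001],[0.005,0.005,0.002],[0.0075,0.0075,0.003],[0.01,0.01,0.0035],[0.012,0.0125,0.004]],"rotation":[[0,0,0],[0,0,0],[0,0,0],[0,0,0],[0,0,0]],"jaw":[-1,-1,-1,-1,-1]}' 10; python3 -c "
from h import *
st(); rel([.505,-.180,.034],.15,.25);rel([.515,-.188,.034],.15,.25)
T=ctrl.capture('top'); save(T,'t4.png',270,170,410,310,4.2)
T=ctrl.capture('side'); save(T,'s4.png',190,170,395,350,3.6)
"
```

```text
t: 4.72
eef_pos: [0.4943, -0.171, 0.0337]
orientation: [-3.091, -0.232, -0.391]
contact_force: [-5.6, -0.1, 4.3]
opening: 0.0005
t 4.72 pos [ 494.3 -171.    33.7] yaw 0.15 z [ 0.246  0.036 -0.969] F [-5.6 -0.1  4.3] open 0.0005
slide [0.009, 0.0105, 0.0021] rot [0.001, -0.002, 0.0] rows>= 0.2
slide [0.0174, 0.0199, 0.0042] rot [0.001, -0.002, 0.0] rows>= 0.4
```

View pics/t4.png

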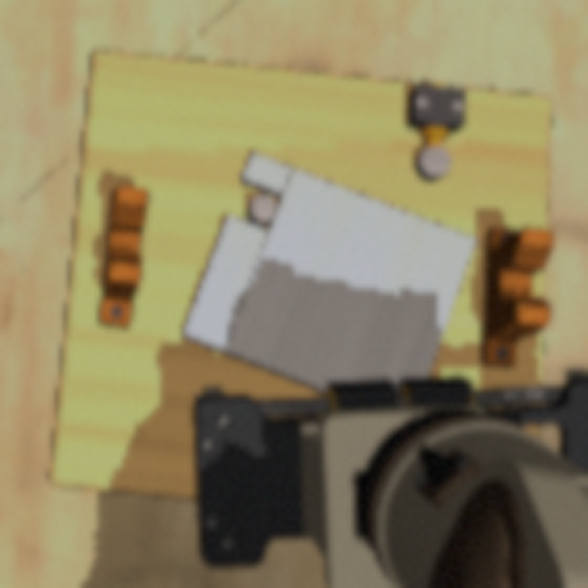

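View pics/s4.png

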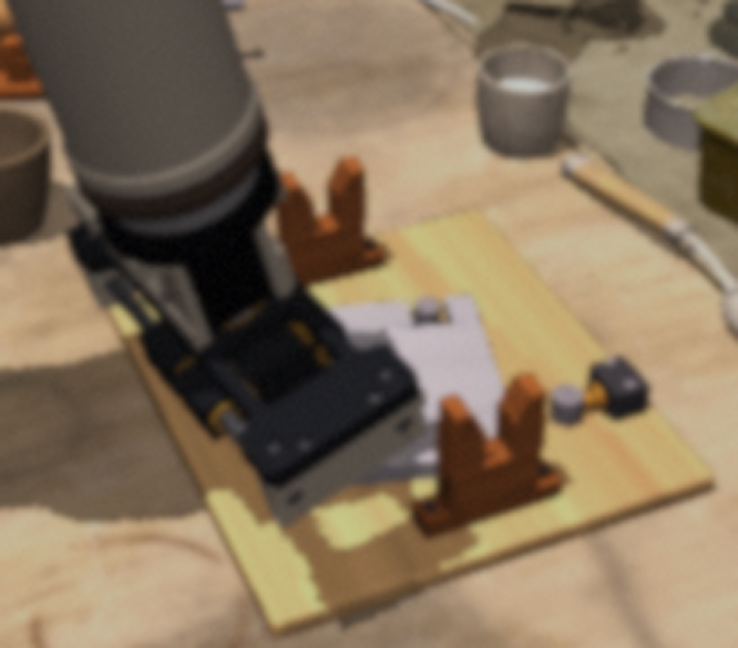

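The plate is turning, with its yaw now about -0.29 rad. There is an upward force of 4 N on the tool, so I'll raise it slightly and reduce the tilt.

```bash
python3 -c "
from h import *
st(); rel([.4945,-.171,.0365],.15,.18);rel([.499,-.1745,.0365],.15,.18)
"
```

```text
t 4.83 pos [ 494.7 -171.4   33.9] yaw 0.15 z [ 0.247  0.035 -0.968] F [-3.4 -1.   1.9] open 0.0009
slide [0.0005, -0.0004, -0.0026] rot [0.002, -0.072, -0.0] rows>= 0.4
slide [0.0043, 0.0037, -0.0016] rot [0.002, -0.072, -0.0] rows>= 0.4
```

```bash
python3 -m jog '{"slide":[[0.0,0,-0.0025],[0.001,0.001,-0.0025],[0.002,0.002,-0.002],[0.003,0.003,-0.002],[0.0045,0.004,-0.0016]],"rotation":[[0,-0.03,0],[0,-0.06,0],[0,-0.07,0],[0,-0.07,0],[0,-0.07,0]],"jaw":[-1,-1,-1,-1,-1]}' 10; python3 -c "
from h import *
st(); rel([.505,-.180,.036],.15,.18);rel([.515,-.188,.036],.15,.18)
"
```

```text
t: 5.45
eef_pos: [0.4985, -0.1748, 0.0363]
orientation: [-3.108, -0.232, -0.283]
contact_force: [-4.8, 0.7, 4.6]
opening: 0.0005
t 5.45 pos [ 498.5 -174.8   36.3] yaw 0.149 z [ 0.179  0.025 -0.984] F [-4.8  0.7  4.6] open 0.0005
slide [0.0055, 0.0061, 0.0014] rot [0.002, -0.002, -0.001] rows>= 0.1
slide [0.014, 0.0155, 0.0029] rot [0.002, -0.002, -0.001] rows>= 0.3
```

```bash
python3 -c "
from h import *
rel([.4965,-.1735,.0325],.15,.18);rel([.501,-.177,.0325],.15,.18);rel([.504,-.1795,.0325],.15,.18)
"
```

```text
slide [-0.0025, -0.0016, 0.0035] rot [0.002, -0.002, -0.001] rows>= 0.1
slide [0.0014, 0.0026, 0.0042] rot [0.002, -0.002, -0.001] rows>= 0.1
slide [0.0039, 0.0055, 0.0046] rot [0.002, -0.002, -0.001] rows>= 0.1
```

```bash
python3 -m jog '{"slide":[[-0.003,-0.0015,0.0015],[-0.0025,-0.0015,0.0037],[-0.001,0,0.004],[0.0015,0.0025,0.0043],[0.004,0.0055,0.0047]],"rotation":[[0,0,0],[0,0,0],[0,0,0],[0,0,0],[0,0,0]],"jaw":[-1,-1,-1,-1,-1]}' 10; python3 -c "
from h import *
st(); rel([.508,-.1825,.0325],.15,.18);rel([.515,-.188,.0325],.15,.18)
"
```

```text
t: 6.08
eef_pos: [0.5034, -0.1801, 0.0321]
orientation: [-3.109, -0.231, -0.28]
contact_force: [-5.0, -0.6, 1.7]
opening: 0.0002
t 6.08 pos [ 503.4 -180.1   32.1] yaw 0.149 z [ 0.177  0.025 -0.984] F [-5.  -0.6  1.7] open 0.0002
slide [0.0042, 0.0031, 0.0004] rot [0.002, 0.0, -0.001] rows>= 0.1
slide [0.0102, 0.0095, 0.0015] rot [0.002, 0.0, -0.001] rows>= 0.2
```

```bash
python3 -m jog '{"slide":[[0.001,0.0007,0.0001],[0.002,0.0015,0.0002],[0.003,0.002,0.0003],[0.0035,0.0025,0.0004],[0.0042,0.003,0.0005]],"rotation":[[0,0,0],[0,0,0],[0,0,0],[0,0,0],[0,0,0]],"jaw":[-1,-1,-1,-1,-1]}' 10; python3 -c "
from h import *
st(); rel([.512,-.1855,.0325],.15,.18);rel([.515,-.188,.0325],.15,.18)
T=ctrl.capture('top'); save(T,'t5.png',310,170,410,270,5.8)
"
```

```text
t: 6.7
eef_pos: [0.5065, -0.1832, 0.032]
orientation: [-3.109, -0.23, -0.276]
contact_force: [-6.8, -2.5, 3.5]
opening: 0.0004
t 6.7 pos [ 506.5 -183.2   32. ] yaw 0.148 z [ 0.174  0.024 -0.984] F [-6.8 -2.5  3.5] open 0.0004
slide [0.0051, 0.0031, 0.0004] rot [0.002, 0.003, -0.002] rows>= 0.1
slide [0.0077, 0.006, 0.0009] rot [0.002, 0.003, -0.002] rows>= 0.2
```

View pics/t5.png

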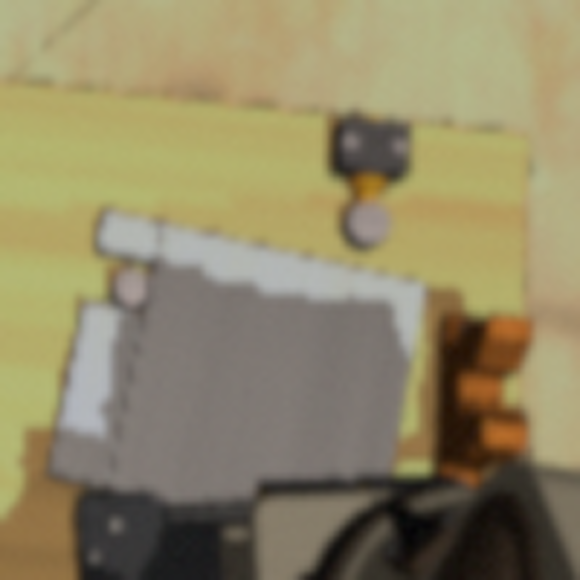

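```bash
python3 -m jog '{"slide":[[0.001,0.0006,0.0001],[0.002,0.0012,0.0002],[0.003,0.0018,0.0003],[0.004,0.0024,0.0004],[0.0052,0.003,0.0005]],"rotation":[[0,0,0],[0,0,0],[0,0,0],[0,0.003,0],[0,0.003,0]],"jaw":[-1,-1,-1,-1,-1]}' 10; python3 -c "
from h import *
st(); rel([.515,-.1875,.0325],.15,.18);rel([.519,-.19,.0325],.15,.18)
"
```

```text
t: 7.38
eef_pos: [0.5101, -0.1867, 0.032]
orientation: [-3.11, -0.227, -0.275]
contact_force: [-8.8, -3.4, 5.7]
opening: 0.0008
t 7.38 pos [ 510.1 -186.7   32. ] yaw 0.146 z [ 0.174  0.024 -0.984] F [-8.8 -3.4  5.7] open 0.0008
slide [0.0048, 0.0015, 0.0004] rot [0.002, 0.003, -0.004] rows>= 0.1
slide [0.0083, 0.0046, 0.001] rot [0.002, 0.003, -0.004] rows>= 0.2
```

```bash
python3 -c "
from h import *
T=ctrl.capture('top'); save(T,'t6.png',310,170,410,270,5.8)
T=ctrl.capture('side'); save(T,'s6.png',240,230,370,330,6)
st()
"
```

```text
t 7.47 pos [ 510.2 -186.9   32. ] yaw 0.146 z [ 0.174  0.024 -0.984] F [-8.2 -3.2  3.3] open 0.0002
```

View pics/t6.png

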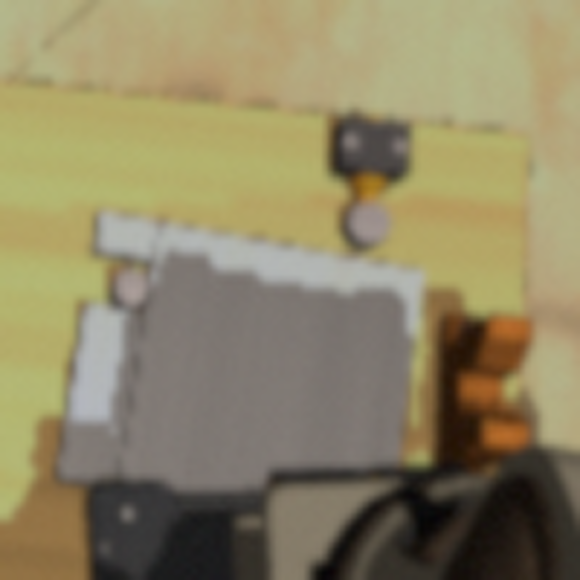

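View pics/s6.png

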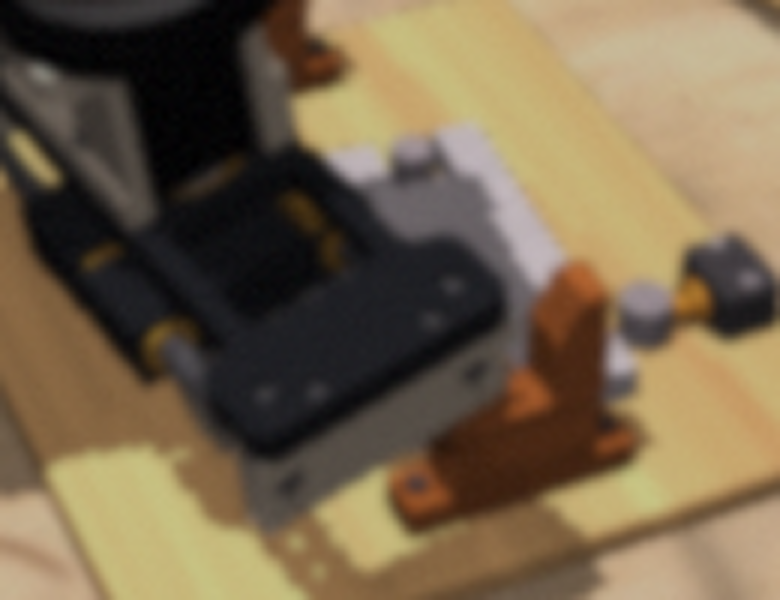

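```bash
python3 -m jog '{"slide":[[0.001,0.001,0],[0.002,0.002,0],[0.003,0.003,0.0],[0.004,0.0035,0.0],[0.0045,0.004,0.0]],"rotation":[[0,0,0],[0,0,0],[0,0,0],[0,0.003,0],[0,0.003,0]],"jaw":[-1,-1,-1,-1,-1]}' 10; python3 -c "
from h import *
st(); rel([.519,-.193,.0325],.15,.18)
T=ctrl.capture('top'); save(T,'t7.png',310,170,410,270,5.8)
"
```

```text
t: 8.1
eef_pos: [0.5152, -0.1901, 0.0328]
orientation: [-3.109, -0.227, -0.28]
contact_force: [-3.2, -1.9, -0.7]
opening: 0.0007
t 8.1 pos [ 515.2 -190.1   32.8] yaw 0.146 z [ 0.177  0.024 -0.984] F [-3.2 -1.9 -0.7] open 0.0007
slide [0.0033, 0.0034, 0.0009] rot [0.002, 0.0, -0.004] rows>= 0.1
```

View pics/t7.png

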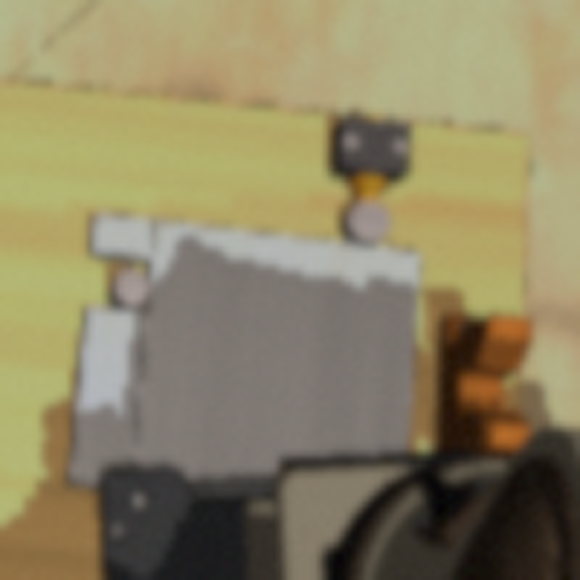

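```bash
python3 -m jog '{"slide":[[0.0005,0.0003,0],[0.001,0.0007,0],[0.0015,0.001,0.0],[0.002,0.0015,0.0],[0.0025,0.0018,0.0]],"rotation":[[0,0,0],[0,0,0],[0,0,0],[0,0,0],[0,0,0]],"jaw":[-1,-1,-1,-1,-1]}' 10; python3 -c "
from h import *
st()
T=ctrl.capture('top'); save(T,'t8.png',310,170,410,270,5.8);st()
"
```

```text
t: 8.78
eef_pos: [0.5179, -0.1916, 0.0332]
orientation: [-3.109, -0.227, -0.28]
contact_force: [-3.4, -0.7, -1.5]
opening: 0.0006
t 8.78 pos [ 517.9 -191.6   33.2] yaw 0.146 z [ 0.177  0.024 -0.984] F [-3.4 -0.7 -1.5] open 0.0006
t 8.82 pos [ 517.9 -191.6   33.2] yaw 0.146 z [ 0.177  0.024 -0.984] F [-2.8 -0.8 -0.9] open 0.0007
```

View pics/t8.png

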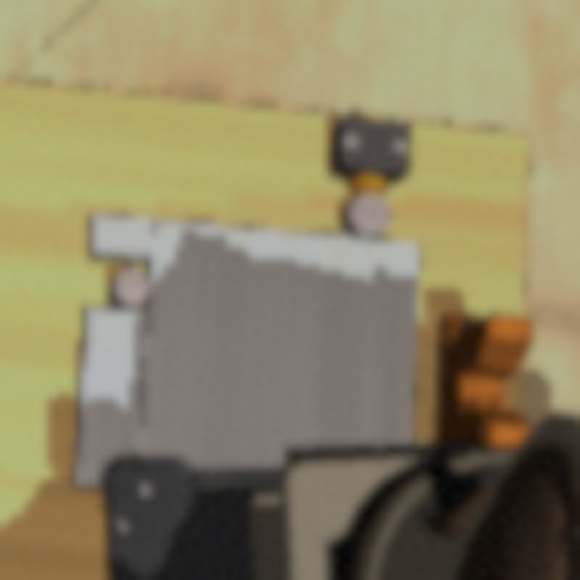

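```bash
python3 -m jog '{"slide":[[0.0004,0.0002,0],[0.0008,0.0004,0.0003],[0.0012,0.0005,0.0005],[0.0015,0.0006,0.0005],[0.0015,0.0006,0.0005]],"rotation":[[0,0,0],[0,0,0],[0,0,0],[0,0,0],[0,0,0]],"jaw":[-1,-1,-1,-1,-1]}' 10; python3 -c "
from h import *
for i in range(1): st()
"
```

```text
t: 9.45
eef_pos: [0.5182, -0.1918, 0.0329]
orientation: [-3.109, -0.227, -0.276]
contact_force: [-7.2, -0.1, 4.4]
opening: 0.0004
t 9.45 pos [ 518.2 -191.8   32.9] yaw 0.146 z [ 0.175  0.024 -0.984] F [-7.2 -0.1  4.4] open 0.0004
```

```bash
python3 -m jog '{"slide":[[0.0006,0,0],[0.0012,0,0],[0.0017,-0.0002,0.0],[0.002,-0.0003,0.0],[0.002,-0.0003,0.0]],"rotation":[[0,0,0],[0,0,0],[0,0,0],[0,0,0],[0,0,0]],"jaw":[-1,-1,-1,-1,-1]}' 10; python3 -c "
from h import *
for i in range(1): st()
"
```

```text
t: 10.07
eef_pos: [0.5184, -0.1917, 0.033]
orientation: [-3.11, -0.225, -0.271]
contact_force: [-7.6, -3.4, 4.9]
opening: 0.0006
t 10.07 pos [ 518.4 -191.7   33. ] yaw 0.145 z [ 0.172  0.024 -0.985] F [-7.6 -3.4  4.9] open 0.0006
```

```bash
python3 -m jog '{"slide":[[0.001,0,0],[0.002,0,0],[0.0025,0,-0.0003],[0.0028,0,-0.0005],[0.0028,0,-0.0005]],"rotation":[[0,0,0],[0,0.003,0],[0,0.005,0],[0,0.006,0],[0,0.006,0]],"jaw":[-1,-1,-1,-1,-1]}' 10; python3 -c "
from h import *
for i in range(1): st()
T=ctrl.capture('top'); save(T,'t9.png',310,170,410,270,5.8);st()
"
```

```text
t: 10.7
eef_pos: [0.5184, -0.1917, 0.0331]
orientation: [-3.109, -0.224, -0.274]
contact_force: [-7.9, -2.6, 0.8]
opening: 0.0006
t 10.7 pos [ 518.4 -191.7   33.1] yaw 0.144 z [ 0.173  0.025 -0.985] F [-7.9 -2.6  0.8] open 0.0006
t 10.75 pos [ 518.5 -191.7   33.1] yaw 0.144 z [ 0.173  0.025 -0.985] F [-7.6 -1.8  1.6] open 0.0009
```

View pics/t9.png

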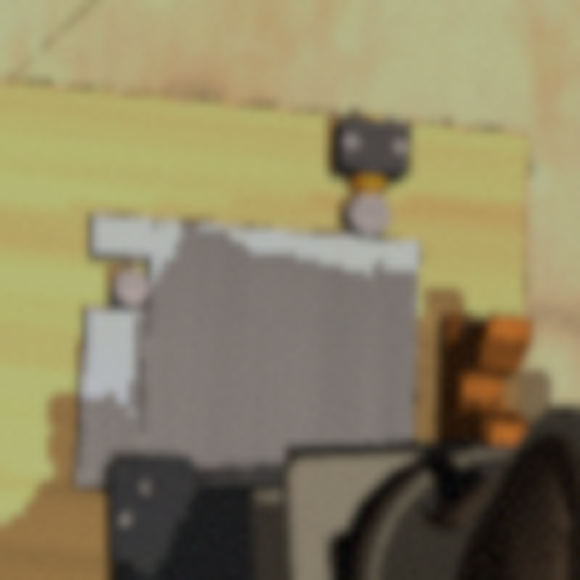

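```bash
python3 -m jog '{"slide":[[0.0015,0,0],[0.0025,0,0],[0.003,0,0],[0.0037,0,0],[0.0037,0,0]],"rotation":[[0,0,0],[0,0.003,0],[0,0.005,0],[0,0.006,0],[0,0.006,0]],"jaw":[-1,-1,-1,-1,-1]}' 10; python3 -c "
from h import *
for i in range(1): st()
"
```

```text
t: 11.38
eef_pos: [0.5187, -0.1918, 0.033]
orientation: [-3.109, -0.221, -0.273]
contact_force: [-10.8, -3.3, 4.8]
opening: 0.0004
t 11.38 pos [ 518.7 -191.8   33. ] yaw 0.142 z [ 0.173  0.025 -0.985] F [-10.8  -3.3   4.8] open 0.0004
```

```bash
python3 -m jog '{"slide":[[0.002,0,0],[0.003,0,0],[0.0038,0,0],[0.0044,0,0],[0.0044,0,0]],"rotation":[[0,0,0],[0,0.003,0],[0,0.005,0.005],[0,0.006,0.006],[0,0.006,0.006]],"jaw":[-1,-1,-1,-1,-1]}' 10; python3 -c "
from h import *
st()
T=ctrl.capture('top'); st()
"
```

```text
t: 12.0
eef_pos: [0.5188, -0.1917, 0.0329]
orientation: [-3.108, -0.21, -0.271]
contact_force: [-12.8, -2.3, 8.4]
opening: 0.0004
t 12.0 pos [ 518.8 -191.7   32.9] yaw 0.135 z [ 0.171  0.026 -0.985] F [-12.8  -2.3   8.4] open 0.0004
t 12.05 pos [ 518.8 -191.7   32.9] yaw 0.135 z [ 0.171  0.026 -0.985] F [-13.7  -2.6   9. ] open 0.0003
```

```bash
python3 -m jog '{"slide":[[0.0042,0,-0.0003],[0.0042,0,-0.0005],[0.0042,0,-0.0005],[0.0042,0,-0.0005],[0.0042,0,-0.0005]],"rotation":[[0,0.006,0.01],[0,0.006,0.01],[0,0.006,0.01],[0,0.006,0.01],[0,0.006,0.01]],"jaw":[-1,-1,-1,-1,-1]}' 10; python3 -c "
from h import *
st()
T=ctrl.capture('top'); save(T,'t10.png',310,170,410,270,5.8);st()
"
```

```text
t: 12.68
eef_pos: [0.5188, -0.1916, 0.033]
orientation: [-3.108, -0.192, -0.269]
contact_force: [-11.2, -2.5, 5.4]
opening: 0.0005
t 12.68 pos [ 518.8 -191.6   33. ] yaw 0.123 z [ 0.17   0.027 -0.985] F [-11.2  -2.5   5.4] open 0.0005
t 12.72 pos [ 518.8 -191.6   33. ] yaw 0.123 z [ 0.17   0.027 -0.985] F [-12.   -3.2   5.3] open 0.0005
```

View pics/t10.png

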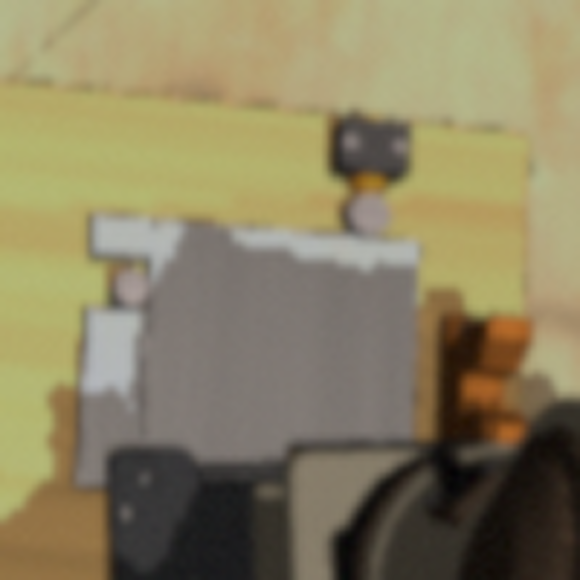

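```bash
python3 -c "
from h import *
rel([.489,-.1915,.0345],.13,.17)"
```

```text
slide [-0.0289, -0.0038, -0.0065] rot [-0.005, -0.003, -0.007] rows>= 0.5
```

```bash
python3 -m jog '{"slide":[[0.001,0,0],[-0.001,0,-0.0003],[-0.006,-0.001,-0.0015],[-0.016,-0.002,-0.0035],[-0.029,-0.004,-0.0065]],"rotation":[[0,0,0],[0,0,0],[0,0,0],[0,0,0],[0,0,0]],"jaw":[-1,-1,-1,-1,-1]}' 10; python3 -c "
from h import *
st(); rel([.46,-.15,.20],.13,.0)"
```

```text
t: 13.35
eef_pos: [0.4887, -0.1911, 0.0347]
orientation: [-3.108, -0.193, -0.271]
contact_force: [0.1, -0.2, -0.3]
opening: 0.0003
t 13.35 pos [ 488.7 -191.1   34.7] yaw 0.123 z [ 0.171  0.027 -0.985] F [ 0.1 -0.2 -0.3] open 0.0003
slide [0.0055, -0.0453, -0.1666] rot [-0.005, -0.174, -0.006] rows>= 2.8
```

```bash
python3 -m jog '{"slide":[[0,0,-0.03],[0,-0.005,-0.07],[0,-0.02,-0.11],[0.0,-0.035,-0.15],[0.005,-0.06,-0.18]],"rotation":[[0,0,0],[0,-0.04,0],[0,-0.08,0],[0,-0.12,0],[0,-0.17,0]],"jaw":[-1,-1,-1,-1,-1]}' 10
cat > m3.py <<'E'
from h import *
import sys
st(); print(np.round(ctrl.state()["q"],2))
T=ctrl.capture("top"); S=ctrl.capture("side")
def cyl(c,x,y,th,z=.045):
    a=np.array([np.cos(th),np.sin(th),0]); n=np.array([-np.sin(th),np.cos(th),0]); k=np.array([0,0,1.])
    out=[]
    for r,h in((.018,.08),(.006,.102)):
        for s in(-1,1):
            p=[np.array([x,y,z])+s*h*a+r*(np.cos(t)*n+np.sin(t)*k) for t in np.linspace(0,2*np.pi,40)]
            out.append(proj(c,np.array(p)))
    return out
def draw(c,name,p,x0,y0,x1,y1,f):
    im=np.ascontiguousarray(cv2.resize(c["color"][y0:y1,x0:x1,::-1],None,fx=f,fy=f,interpolation=cv2.INTER_CUBIC))
    for q in cyl(c,*p): cv2.polylines(im,[np.round((q-[x0,y0]+.5)*f-.5).astype(int)],True,(0,255,0),1)
    cv2.imwrite("pics/"+name,im)
p=[float(v) for v in sys.argv[1:4]]; i=sys.argv[4]
draw(T,f"ot{i}.png",p,120,180,200,295,5); draw(S,f"os{i}.png",p,160,140,275,205,6.8)
E
python3 m3.py .530 .243 -.268 a
python3 -c "
from h import *
T=ctrl.capture('top'); save(T,'t11.png',280,170,410,310,4.2)
T=ctrl.capture('side'); save(T,'s11.png',215,205,395,350,4.1)"
```

```text
t: 13.98
eef_pos: [0.4543, -0.1364, 0.2148]
orientation: [-3.132, -0.191, -0.005]
contact_force: [1.0, 0.1, 0.2]
opening: 0.0005
t 13.97 pos [ 454.3 -136.4  214.8] yaw 0.122 z [ 0.003  0.004 -1.   ] F [1.  0.1 0.2] open 0.0005
[ 0.71  0.23 -0.54  2.01  0.14  0.94 -1.34]
```

View pics/ota.png

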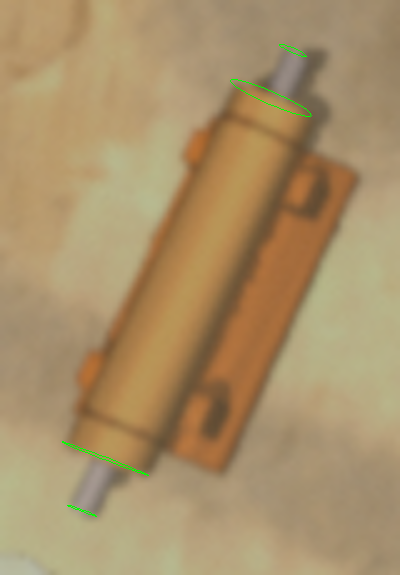

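View pics/osa.png

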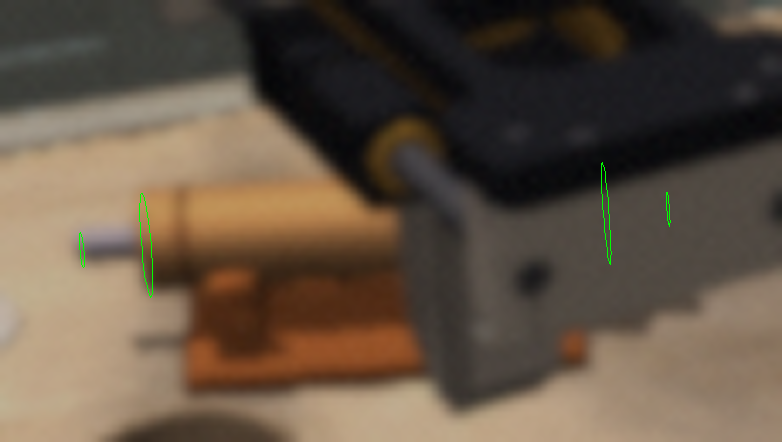

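View pics/t11.png

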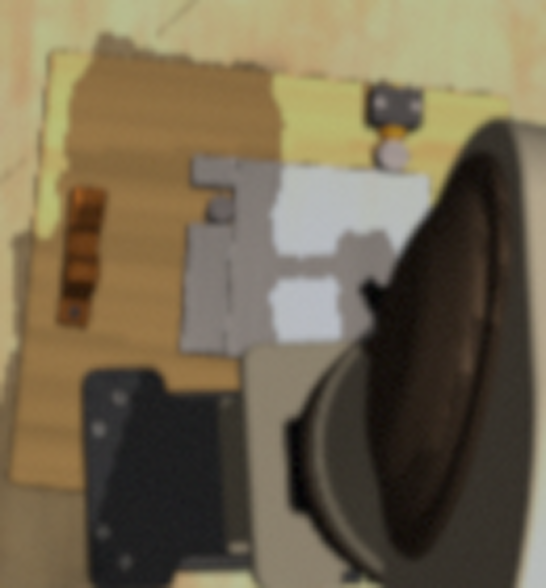

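View pics/s11.png

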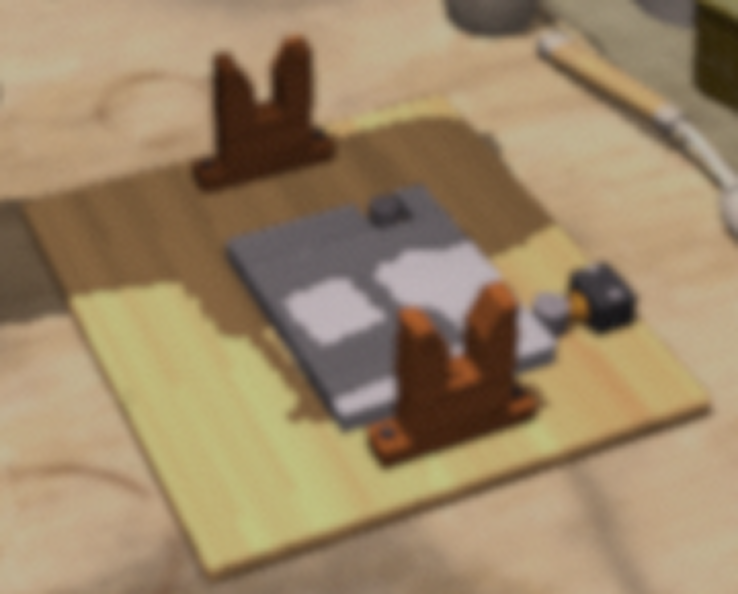

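```bash
python3 -c "
from h import *
rel([.48,-.01,.2],1.04,0)"
```

```text
slide [0.0402, -0.1217, 0.0141] rot [-0.001, -0.007, -0.914] rows>= 4.9
```

```bash
python3 -m jog '{"slide":[[0.01,-0.025,0],[0.02,-0.05,0],[0.03,-0.075,0],[0.04,-0.1,0.0],[0.04,-0.12,0]],"rotation":[[0,0,-0.18],[0,0,-0.36],[0,0,-0.54],[0,0,-0.73],[0,0,-0.915]],"jaw":[-1,-1,0,0,0.5]}' 10; python3 -c "
from h import *
st(); rel([.51,.12,.2],1.96,0)"
```

```text
t: 14.8
eef_pos: [0.4792, -0.0117, 0.2125]
orientation: [-2.718, -1.568, -0.009]
contact_force: [0.2, 0.8, 0.9]
opening: 0.0261
t 14.8 pos [479.2 -11.7 212.5] yaw 1.046 z [ 0.003  0.006 -1.   ] F [0.2 0.8 0.9] open 0.0261
slide [0.1294, -0.0393, 0.0133] rot [0.003, -0.006, -0.914] rows>= 4.9
```

```bash
python3 -m jog '{"slide":[[0.025,-0.008,0],[0.05,-0.016,0],[0.08,-0.025,0],[0.105,-0.033,0.0],[0.13,-0.04,0]],"rotation":[[0,0,-0.18],[0,0,-0.36],[0,0,-0.54],[0,0,-0.73],[0,0,-0.915]],"jaw":[1,1,1,1,1]}' 10; python3 -c "
from h import *
st(); rel([.53,.242,.13],2.874,0)"
```

```text
t: 15.42
eef_pos: [0.5089, 0.1201, 0.2114]
orientation: [-1.741, -2.612, -0.008]
contact_force: [-0.5, 0.2, -0.2]
opening: 0.0759
t 15.43 pos [508.9 120.1 211.4] yaw 1.966 z [ 0.     0.006 -1.   ] F [-0.5  0.2 -0.2] open 0.0759
slide [0.104, 0.0662, 0.0821] rot [0.005, -0.003, -0.908] rows>= 4.9
```

```bash
python3 -m jog '{"slide":[[0.02,0.012,0.01],[0.04,0.025,0.025],[0.06,0.04,0.04],[0.08,0.053,0.06],[0.104,0.066,0.08]],"rotation":[[0,0,-0.18],[0,0,-0.36],[0,0,-0.54],[0,0,-0.73],[0.005,0,-0.908]],"jaw":[1,1,1,1,1]}' 10; python3 -c "
from h import *
st(); rel([.53,.242,.046],2.874,0); rel([.53,.242,.070],2.874,0)
T=ctrl.capture('top'); save(T,'t12.png',100,150,240,310,3.7)
T=ctrl.capture('side'); save(T,'s12.png',140,60,300,220,3.7)"
```

```text
t: 16.05
eef_pos: [0.5294, 0.2404, 0.1293]
orientation: [-0.412, -3.109, -0.0]
contact_force: [0.7, 0.5, 0.6]
opening: 0.092
t 16.05 pos [529.4 240.4 129.3] yaw 2.878 z [-0.005  0.001 -1.   ] F [0.7 0.5 0.6] open 0.092
slide [-0.0006, 0.0017, 0.0833] rot [-0.001, -0.005, 0.004] rows>= 1.3
slide [-0.0004, 0.0017, 0.0593] rot [-0.001, -0.005, 0.004] rows>= 0.9
```

View pics/t12.png

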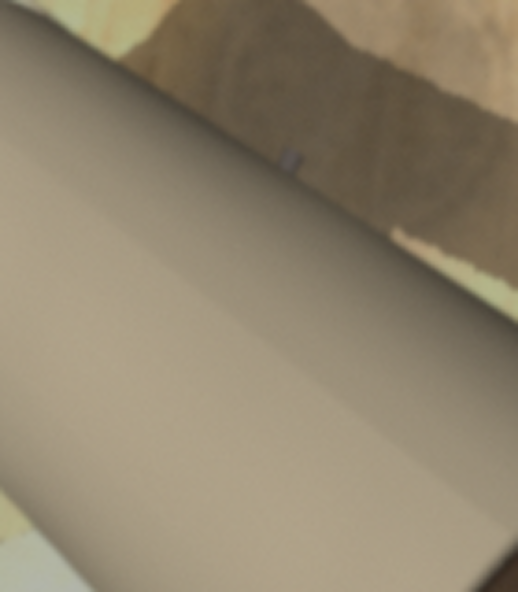

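View pics/s12.png

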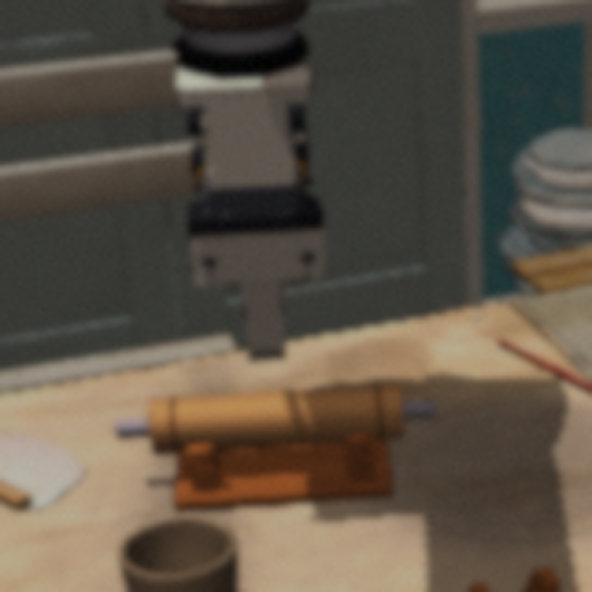

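```bash
python3 -m jog '{"slide":[[0,0.001,0.025],[0,0.0017,0.05],[0,0.0017,0.07],[0,0.0017,0.08],[0,0.0017,0.083]],"rotation":[[0,0,0],[0,-0.005,0.004],[0,-0.005,0.004],[0,-0.005,0.004],[0,-0.005,0.004]],"jaw":[1,1,1,1,1]}' 10; python3 -m jog '{"slide":[[0,0,0.0],[0,0,0.0],[0,0,0],[0,0,0],[0,0,0]],"rotation":[[0,0,0],[0,0,0],[0,0,0],[0,0,0],[0,0,0]],"jaw":[0.3,0,-0.05,-0.1,-0.15]}' 10; python3 -c "
from h import *
st()
T=ctrl.capture('side'); save(T,'s13.png',140,100,300,220,4.8)"
```

```text
t: 16.77
eef_pos: [0.5267, 0.2446, 0.0449]
orientation: [-0.417, -3.109, -0.002]
contact_force: [0.3, 0.5, -0.9]
opening: 0.0919
t: 17.4
eef_pos: [0.5268, 0.2446, 0.045]
orientation: [-0.417, -3.109, -0.002]
contact_force: [0.2, 0.1, -0.1]
opening: 0.0464
t 17.4 pos [526.8 244.6  45. ] yaw 2.875 z [-0.005  0.002 -1.   ] F [ 0.2  0.1 -0.1] open 0.0464
```

View pics/s13.png

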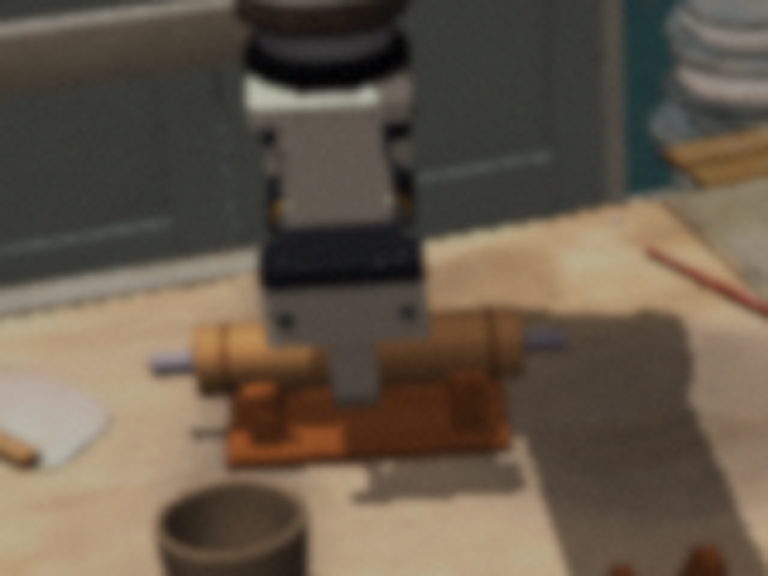

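```bash
python3 -m jog '{"slide":[[0,0,0.0],[0,0,0.0],[0,0,0],[0,0,0],[0,0,0]],"rotation":[[0,0,0],[0,0,0],[0,0,0],[0,0,0],[0,0,0]],"jaw":[-0.2,-0.3,-0.5,-0.7,-0.8]}' 20; python3 -c "
from h import *
st()"
```

```text
t: 18.08
eef_pos: [0.5267, 0.2443, 0.0449]
orientation: [-0.417, -3.109, -0.001]
contact_force: [-1.3, -1.9, 2.8]
opening: 0.0352
t 18.07 pos [526.7 244.3  44.9] yaw 2.875 z [-0.005  0.001 -1.   ] F [-1.3 -1.9  2.8] open 0.0352
```

```bash
python3 -m jog '{"slide":[[0,0,-0.004],[0,0,-0.01],[0,0,-0.025],[0,0,-0.05],[0,0,-0.08]],"rotation":[[0,0,0],[0,0,0],[0,0,0],[0,0,0],[0,0,0]],"jaw":[-0.8,-0.8,-0.8,-0.8,-0.8]}' 25; python3 -c "
from h import *
st(); rel([.55,.10,.17],2.3,0)"
```

```text
t: 18.7
eef_pos: [0.5271, 0.2445, 0.127]
orientation: [-0.417, -3.109, -0.001]
contact_force: [0.5, -0.9, -3.9]
opening: 0.0352
t 18.7 pos [527.1 244.5 127. ] yaw 2.875 z [-0.005  0.002 -1.   ] F [ 0.5 -0.9 -3.9] open 0.0352
slide [-0.06, -0.1333, -0.0434] rot [-0.001, -0.005, 0.575] rows>= 3.1
```

```bash
python3 -m jog '{"slide":[[-0.012,-0.025,-0.015],[-0.025,-0.055,-0.03],[-0.04,-0.085,-0.043],[-0.053,-0.115,-0.043],[-0.065,-0.145,-0.043]],"rotation":[[0,0,0.12],[0,0,0.25],[0,0,0.38],[0,0,0.52],[0,-0.005,0.65]],"jaw":[-0.8,-0.8,-0.8,-0.8,-0.8]}' 25; python3 -c "
from h import *
st(); rel([.572,-.136,.165],1.571,0)"
```

```text
t: 19.32
eef_pos: [0.5524, 0.0868, 0.1717]
orientation: [1.394, 2.813, -0.0]
contact_force: [0.8, -0.8, -4.8]
opening: 0.0355
t 19.32 pos [552.4  86.8 171.7] yaw 2.221 z [ 0.002 -0.001 -1.   ] F [ 0.8 -0.8 -4.8] open 0.0355
slide [-0.1892, -0.1193, 0.007] rot [0.001, 0.002, 0.65] rows>= 3.6
```

```bash
python3 -m jog '{"slide":[[-0.035,-0.022,0],[-0.075,-0.047,0],[-0.12,-0.075,0.003],[-0.16,-0.1,0.007],[-0.189,-0.119,0.007]],"rotation":[[0,0,0.12],[0,0,0.25],[0,0,0.38],[0,0,0.52],[0,0.002,0.65]],"jaw":[-0.8,-0.8,-0.8,-0.8,-0.8]}' 25; python3 -c "
from h import *
st(); rel([.572,-.136,.11],1.571,0)
T=ctrl.capture('top'); save(T,'t14.png',270,150,430,290,4.2)
T=ctrl.capture('side'); save(T,'s14.png',210,150,400,350,3)"
```

```text
t: 19.95
eef_pos: [0.5722, -0.138, 0.1665]
orientation: [2.226, 2.214, 0.003]
contact_force: [-0.2, -0.8, -2.9]
opening: 0.0355
t 19.95 pos [ 572.2 -138.   166.5] yaw 1.565 z [ 0.003  0.    -1.   ] F [-0.2 -0.8 -2.9] open 0.0355
slide [0.002, -0.0004, 0.0565] rot [0.003, -0.0, -0.006] rows>= 0.9
```

View pics/t14.png

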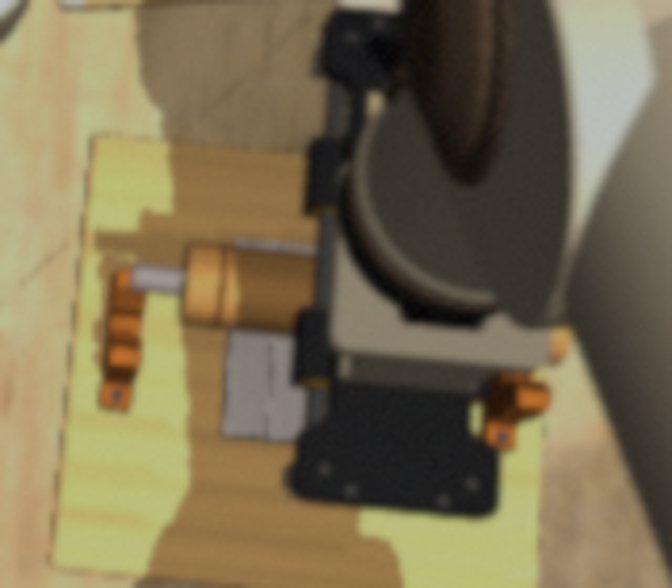

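View pics/s14.png

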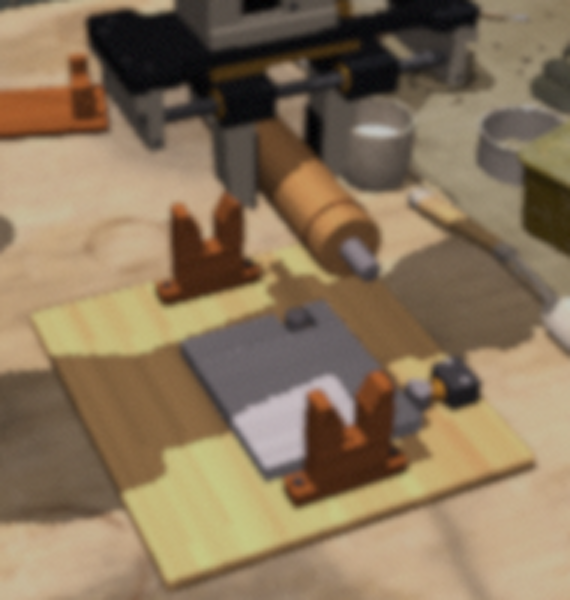

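Run:
```python
import sys; sys.argv=["x",".53",".24","0","junk"]
exec(open("m3.py").read().split("p=[float")[0])
def dr(c,name,p,x0,y0,x1,y1,f):
    im=np.ascontiguousarray(cv2.resize(c["color"][y0:y1,x0:x1,::-1],None,fx=f,fy=f,interpolation=cv2.INTER_CUBIC))
    for q in cyl(c,*p): cv2.polylines(im,[np.round((q-[x0,y0]+.5)*f-.5).astype(int)],True,(0,255,0),1)
    cv2.imwrite("pics/"+name,im)
s=ctrl.state()["eef_pos"]
p=(s[0],s[1]-.003,np.pi/2,s[2]+.001)
dr(T,"o1t.png",p,300,190,350,235,12); dr(S,"o1s.png",p,270,180,350,260,8)
```

```text
t 20.05 pos [ 572.3 -141.9  166.4] yaw 1.561 z [ 0.003 -0.003 -1.   ] F [ 0.  -0.5 -4.3] open 0.0351
[ 0.76  0.56 -0.75  1.77  0.45  0.99 -0.18]
```

View pics/o1t.png

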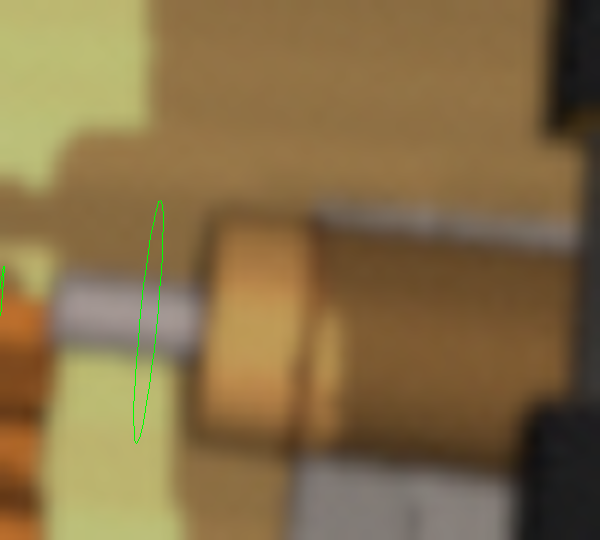

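View pics/o1s.png

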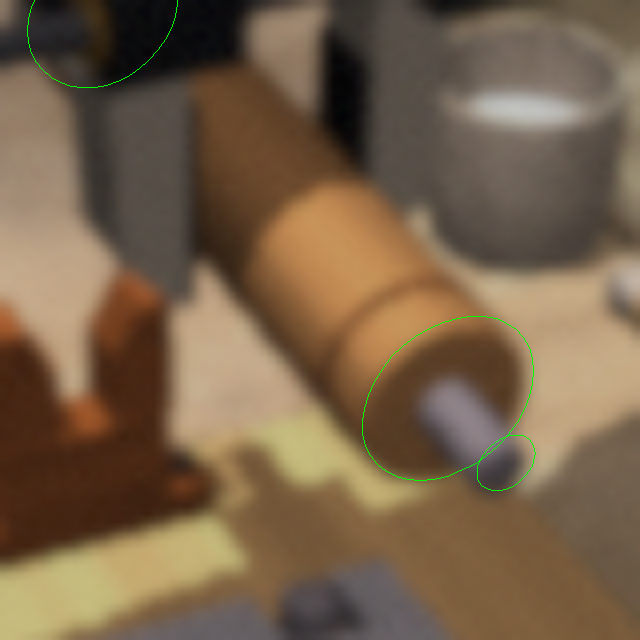

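Run:
```python
from h import *
from scipy.optimize import least_squares
T=ctrl.capture("top"); S=ctrl.capture("side"); st()
save(T,"t15.png",300,190,350,235,12); save(S,"s15.png",270,180,350,260,8)
f=lambda u,x0,y0,s:(np.array(u,float)+.5)/s-.5+[x0,y0]
t=f([(50,312),(205,328)],300,190,12); s=f([(503,468),(450,400)],270,180,8)
def pts(p):
    a=np.array([np.sin(-p[3])*np.cos(p[4]),np.cos(p[3])*np.cos(p[4]),np.sin(p[4])])
    return [p[:3]+k*a for k in(.102,.08,-.102,-.08)]
def fun(p):
    q=np.array(pts(p)); return np.r_[(proj(T,q[:2])-t).ravel(),(proj(S,q[2:])-s).ravel()]
r=least_squares(fun,[.572,-.142,.167,0,0]); print(np.round(r.x,4),np.round(r.fun,2))
```

```text
t 20.25 pos [ 572.5 -133.8  166.1] yaw 1.574 z [ 0.003  0.002 -1.   ] F [ 0.7  0.4 -3.8] open 0.0353
[ 0.569  -0.1463  0.175  -0.0114  0.0249] [ 0.21 -0.08 -0.2   0.05  0.24 -0.02 -0.26  0.02]
```

View pics/t15.png

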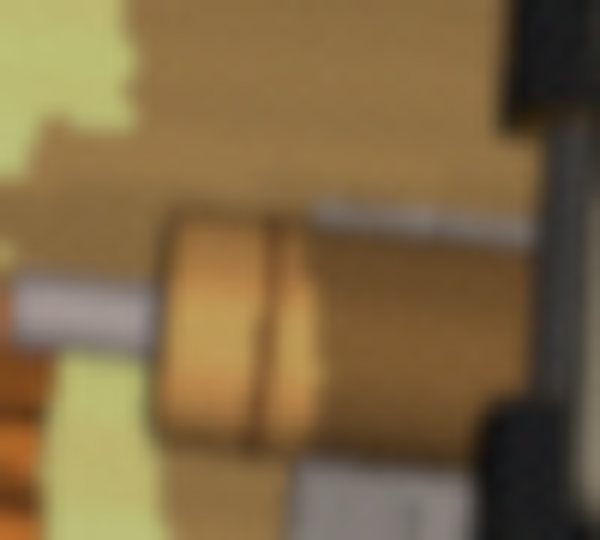

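View pics/s15.png

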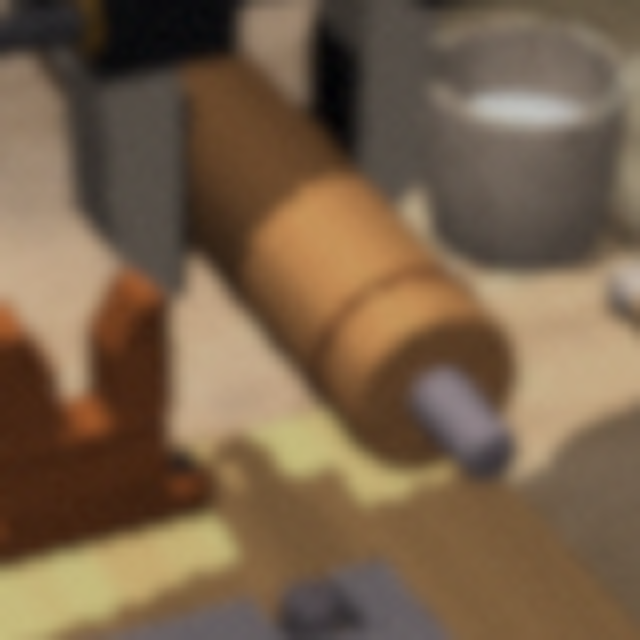

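```bash
python3 -m jog '{"slide":[[0,0,0],[0,0,0],[0,0,0],[0,0,0],[0,0,0]],"rotation":[[0,0,0],[0,0,0],[0,0,0],[0,0,0],[0,0,0]],"jaw":[-0.8,-0.8,-0.8,-0.8,-0.8]}' 25
python3 - <<'E'
from h import *
st()
for i in range(3):
    T=ctrl.capture("top"); st()
E
```

```text
t: 20.88
eef_pos: [0.5724, -0.1338, 0.166]
orientation: [2.218, 2.225, 0.005]
contact_force: [0.1, 0.4, -3.9]
opening: 0.0353
t 20.88 pos [ 572.4 -133.8  166. ] yaw 1.574 z [ 0.002  0.002 -1.   ] F [ 0.1  0.4 -3.9] open 0.0353
t 20.93 pos [ 572.4 -133.8  166. ] yaw 1.574 z [ 0.002  0.002 -1.   ] F [-0.3  0.1 -5.1] open 0.0351
t 20.98 pos [ 572.4 -133.8  166.1] yaw 1.574 z [ 0.002  0.002 -1.   ] F [-0.  -0.4 -4.7] open 0.0355
t 21.02 pos [ 572.4 -133.8  166.1] yaw 1.574 z [ 0.002  0.002 -1.   ] F [-0.  -0.7 -4.2] open 0.0354
```

Settled now. I'll re-measure the held roller in both views.

```bash
cat > m4.py <<'E'
import sys; sys.argv=["x"]
exec(open("m3.py").read().split("p=[float")[0])
def dr(c,name,p,x0,y0,x1,y1,f):
    im=np.ascontiguousarray(cv2.resize(c["color"][y0:y1,x0:x1,::-1],None,fx=f,fy=f,interpolation=cv2.INTER_CUBIC))
    for q in cyl(c,*p): cv2.polylines(im,[np.round((q-[x0,y0]+.5)*f-.5).astype(int)],True,(0,255,0),1)
    cv2.imwrite("pics/"+name,im)
s=ctrl.state()["eef_pos"]
p=(s[0],s[1]-.003,np.pi/2,s[2]+.001)
dr(T,"o2t.png",p,290,185,350,235,10); dr(S,"o2s.png",p,270,180,350,260,7)
E
python3 m4.py; cd pics; python3 -c "
import cv2,numpy as np
a=cv2.imread('o2t.png');b=cv2.imread('o2s.png');h=600
p=lambda x:cv2.copyMakeBorder(x,0,h-x.shape[0],0,0,0)
c=np.hstack([p(a),p(b)]);print(c.shape); cv2.imwrite('o2.png',cv2.resize(c,None,fx=.69,fy=.69))"
```

```text
t 21.02 pos [ 572.4 -133.8  166.1] yaw 1.574 z [ 0.002  0.002 -1.   ] F [-0.  -0.7 -4.2] open 0.0354
[ 0.75  0.56 -0.76  1.77  0.45  0.99 -0.18]
(600, 1160, 3)
```

View pics/o2.png

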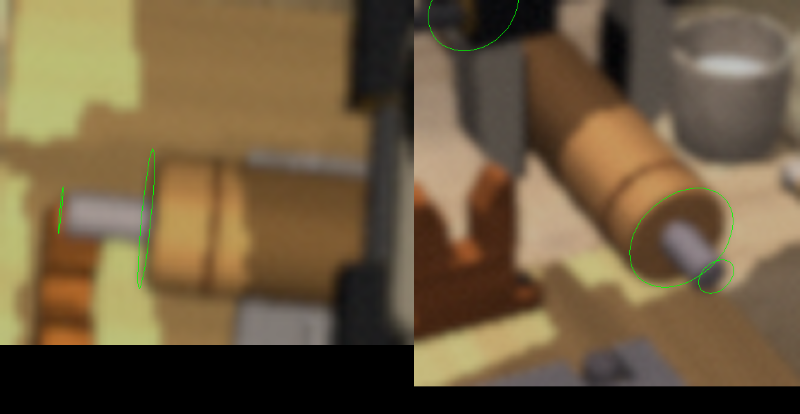

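```bash
python3 -m jog '{"slide":[[0,0,0.01],[0,0.0005,0.025],[0,0.0007,0.042],[0,0.0007,0.056],[0,0.0007,0.064]],"rotation":[[0,0,0],[0,0,0],[0,0,0],[0,0,0],[0,0,0]],"jaw":[-0.8,-0.8,-0.8,-0.8,-0.8]}' 25
python3 - <<'E'
from h import *
st()
T=ctrl.capture("top"); S=ctrl.capture("side"); save(T,"t16.png",290,185,410,265,6.5); save(S,"s16.png",250,190,360,320,4.6);st()
E
```

```text
t: 21.75
eef_pos: [0.5725, -0.1335, 0.1005]
orientation: [-2.217, -2.224, -0.003]
contact_force: [-0.8, 1.1, -3.3]
opening: 0.0352
t 21.75 pos [ 572.5 -133.5  100.5] yaw 1.574 z [ 0.001  0.002 -1.   ] F [-0.8  1.1 -3.3] open 0.0352
t 21.85 pos [ 572.6 -133.5  100.8] yaw 1.574 z [ 0.001  0.002 -1.   ] F [-0.5  0.1 -4.6] open 0.0354
```

View pics/t16.png

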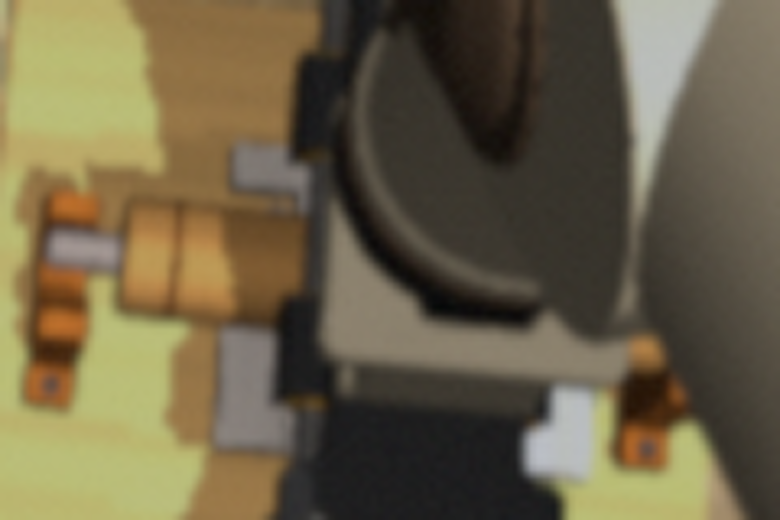

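View pics/s16.png

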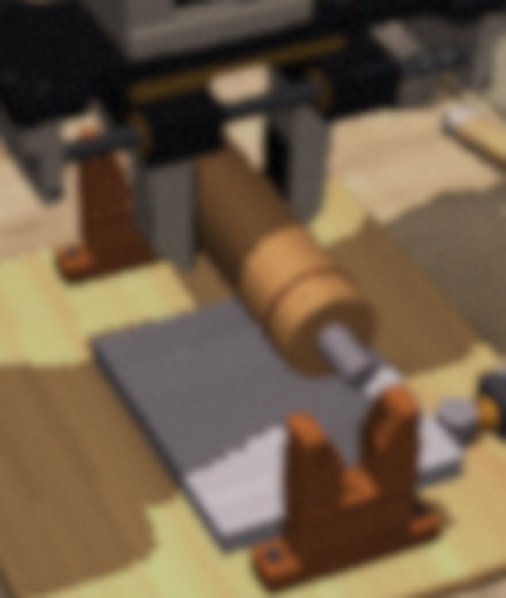

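Run:
```python
from h import *
T=ctrl.capture("top"); S=ctrl.capture("side")
f=lambda u,x0,y0,s:(np.array(u,float)+.5)/s-.5+[x0,y0]
print(np.round(1e3*ray(T,f([(48,246),(75,248),(118,254)],290,185,6.5),.1015),1))
print(np.round(1e3*ray(T,f([(72,207),(62,325)],290,185,6.5),.080),1))
print(np.round(1e3*ray(S,f([(383,378),(337,337)],250,190,4.6),.1015),1))
print(np.round(1e3*ray(S,f([(304,428),(396,402)],250,190,4.6),.080),1))
```

```text
[[572.3 -36.1 101.5]
 [572.5 -44.1 101.5]
 [572.  -56.9 101.5]]
[[589.6 -43.1  80. ]
 [553.  -43.2  80. ]]
[[ 576.5 -241.7  101.5]
 [ 572.6 -216.6  101.5]]
[[ 552.9 -232.    80. ]
 [ 587.9 -232.9   80. ]]
```

```bash
python3 -m jog '{"slide":[[0,-0.0004,0.006],[0,-0.0007,0.012],[0,-0.0007,0.018],[0,-0.0007,0.023],[0,-0.0007,0.027]],"rotation":[[0,0,0],[0,0,0],[0,0,0],[0,0,0],[0,0,0]],"jaw":[-0.8,-0.8,-0.8,-0.8,-0.8]}' 25
python3 - <<'E'
from h import *
st()
T=ctrl.capture("top"); S=ctrl.capture("side"); save(T,"t17.png",290,185,410,265,6.5); save(S,"s17.png",250,190,360,320,4.6);st()
E
```

```text
t: 22.58
eef_pos: [0.5728, -0.1335, 0.0748]
orientation: [2.217, 2.225, 0.005]
contact_force: [-0.7, 0.1, -4.0]
opening: 0.0353
t 22.57 pos [ 572.8 -133.5   74.8] yaw 1.574 z [ 0.003  0.002 -1.   ] F [-0.7  0.1 -4. ] open 0.0353
t 22.68 pos [ 572.5 -133.4   74.6] yaw 1.574 z [ 0.002  0.002 -1.   ] F [ 1.1  0.1 -4.1] open 0.0354
```

View pics/t17.png

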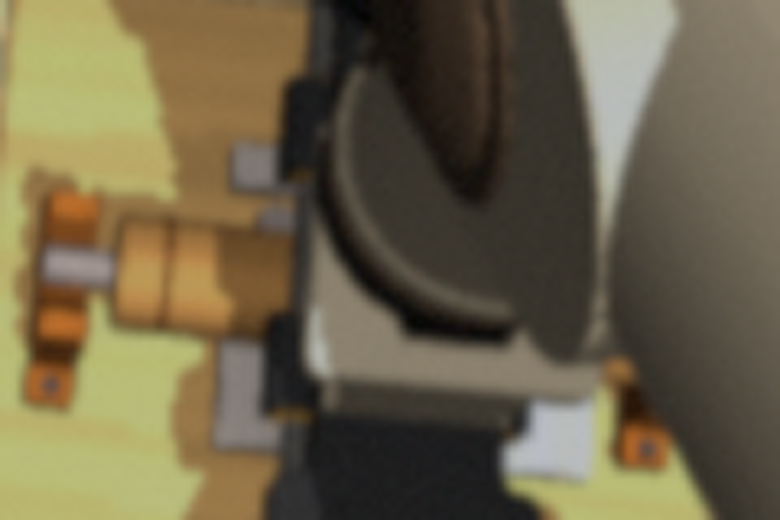

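View pics/s17.png

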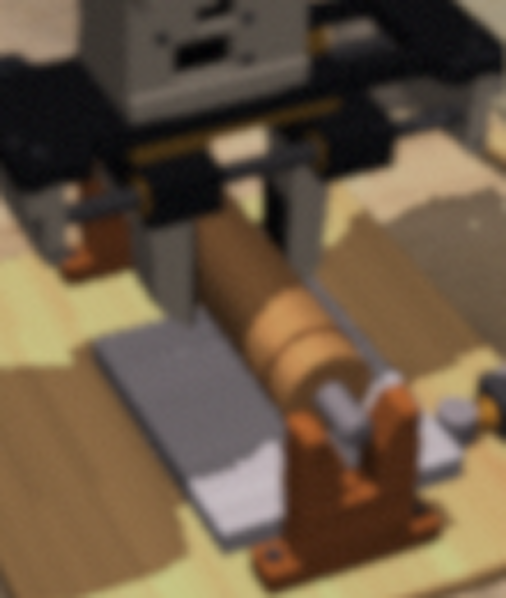

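```bash
python3 -m jog '{"slide":[[0,-0.0003,0.002],[0,-0.0005,0.004],[0,-0.0005,0.006],[0,-0.0005,0.008],[0,-0.0005,0.01]],"rotation":[[0,0,0],[0,0,0],[0,0,0],[0,0,0],[0,0,0]],"jaw":[-0.8,-0.8,-0.8,-0.8,-0.8]}' 25
```

```text
t: 23.3
eef_pos: [0.5721, -0.1335, 0.0645]
orientation: [-2.218, -2.225, -0.005]
contact_force: [-0.2, -0.1, -5.1]
opening: 0.0357
```

```bash
python3 -m jog '{"slide":[[0,0,0.0015],[0,0,0.003],[0,0,0.0045],[0,0,0.006],[0,0,0.0075]],"rotation":[[0,0,0],[0,0,0],[0,0,0],[0,0,0],[0,0,0]],"jaw":[-0.8,-0.8,-0.8,-0.8,-0.8]}' 25
```

```text
t: 23.92
eef_pos: [0.5721, -0.1334, 0.0569]
orientation: [-2.218, -2.225, -0.005]
contact_force: [0.4, -0.7, -4.3]
opening: 0.0352
```

```bash
python3 -m jog '{"slide":[[0,0,0.0005],[0,0,0.001],[0,0,0.0015],[0,0,0.002],[0,0,0.0025]],"rotation":[[0,0,0],[0,0,0],[0,0,0],[0,0,0],[0,0,0]],"jaw":[-0.8,-0.8,-0.8,-0.8,-0.8]}' 25
```

```text
t: 24.55
eef_pos: [0.5721, -0.1335, 0.0544]
orientation: [-2.218, -2.225, -0.005]
contact_force: [0.9, -0.7, -4.4]
opening: 0.0355
```

```bash
python3 -m jog '{"slide":[[0,0,0.0004],[0,0,0.0008],[0,0,0.0012],[0,0,0.0016],[0,0,0.002]],"rotation":[[0,0,0],[0,0,0],[0,0,0],[0,0,0],[0,0,0]],"jaw":[-0.8,-0.8,-0.8,-0.8,-0.8]}' 25
```

```text
t: 25.18
eef_pos: [0.5722, -0.1335, 0.0537]
orientation: [2.217, 2.225, 0.003]
contact_force: [-6.0, 0.6, 13.3]
opening: 0.0352
```

```bash
python3 -m jog '{"slide":[[0,0,0],[0,0,0],[0,0,0],[0,0,0],[0,0,0]],"rotation":[[0,0,0],[0,0,0],[0,0,0],[0,0,0],[0,0,0]],"jaw":[-0.8,-0.8,-0.8,-0.8,-0.8]}' 25;  python3 - <<'E'
from h import *
S=ctrl.capture("side"); save(S,"s18.png",250,190,360,320,4.6);st()
T=ctrl.capture("top"); save(T,"t18.png",290,185,410,265,6.5)
E
```

```text
t: 25.8
eef_pos: [0.5725, -0.1335, 0.0539]
orientation: [2.217, 2.225, 0.004]
contact_force: [-1.3, 0.1, 2.5]
opening: 0.0352
t 25.85 pos [ 572.5 -133.5   53.9] yaw 1.574 z [ 0.002  0.001 -1.   ] F [-1.1  0.5  2.2] open 0.0349
```

View pics/s18.png

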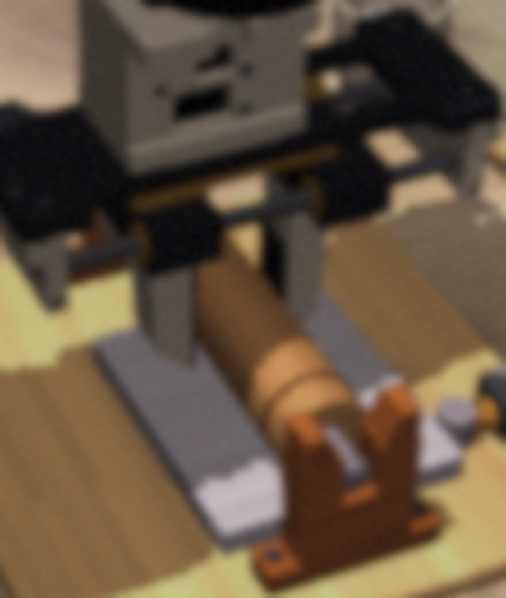

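View pics/t18.png

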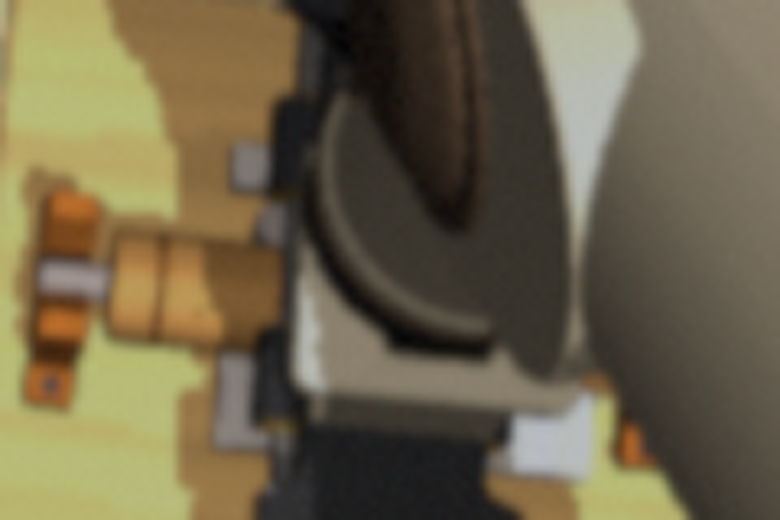

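```bash
python3 -m jog '{"slide":[[0,0,0],[0,0,0],[0,0,0],[0,0,0],[0,0,0]],"rotation":[[0,0,0],[0,0,0],[0,0,0],[0,0,0],[0,0,0]],"jaw":[-0.22,-0.18,-0.1,0.05,0.2]}' 10
python3 - <<'E'
from h import *
S=ctrl.capture("side"); save(S,"s19.png",250,190,360,320,4.6);st()
E
```

```text
t: 26.52
eef_pos: [0.5725, -0.1334, 0.0538]
orientation: [2.217, 2.225, 0.004]
contact_force: [-0.1, 0.1, -0.3]
opening: 0.0534
t 26.57 pos [ 572.5 -133.5   53.8] yaw 1.574 z [ 0.002  0.001 -1.   ] F [-0.6 -0.3  0.1] open 0.0537
```

View pics/s19.png

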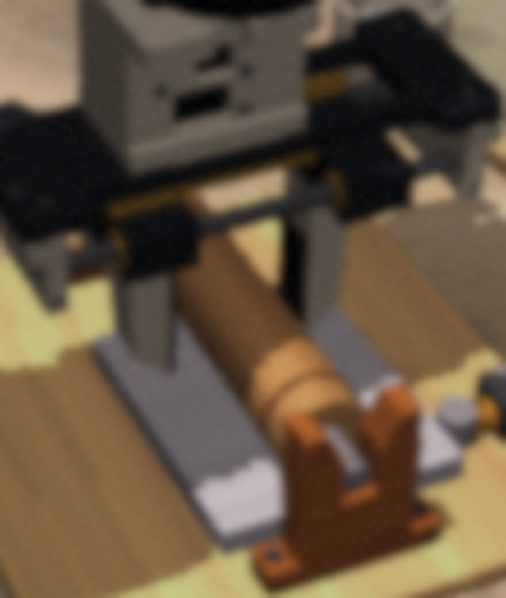

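Released with both fingers clear of the roller. Now up and away.

```bash
python3 -m jog '{"slide":[[0,0,-0.005],[0,0,-0.02],[0,0,-0.05],[0,0,-0.09],[0,0,-0.13]],"rotation":[[0,0,0],[0,0,0],[0,0,0],[0,0,0],[0,0,0]],"jaw":[0.3,0.3,0.3,0.3,0.3]}' 10; python3 -c "
from h import *
st(); rel([.42,-.40,.25],1.57,0)"
```

```text
t: 27.2
eef_pos: [0.5723, -0.1334, 0.1861]
orientation: [2.216, 2.225, 0.005]
contact_force: [0.9, 0.4, -0.3]
opening: 0.0593
t 27.2 pos [ 572.3 -133.4  186.1] yaw 1.575 z [ 0.003  0.001 -1.   ] F [ 0.9  0.4 -0.3] open 0.0593
slide [-0.266, -0.1531, -0.0647] rot [0.003, -0.001, 0.005] rows>= 5.0
```

```bash
python3 -m jog '{"slide":[[-0.03,-0.02,-0.02],[-0.08,-0.05,-0.04],[-0.14,-0.085,-0.06],[-0.19,-0.115,-0.06],[-0.23,-0.14,-0.06]],"rotation":[[0,0,0],[0,0,0],[0,0,0],[0,0,0],[0,0,0]],"jaw":[0.3,0.3,0.3,0.3,0.3]}' 10; python3 -m jog '{"slide":[[-0.02,-0.01,0],[-0.03,-0.01,0],[-0.03,-0.01,0],[-0.03,-0.01,0],[-0.03,-0.01,0]],"rotation":[[0,0,0],[0,0,0],[0,0,0],[0,0,0],[0,0,0]],"jaw":[0.3,0.3,0.3,0.3,0.3]}' 10
python3 - <<'E'
from h import *
st()
T=ctrl.capture("top"); S=ctrl.capture("side"); save(T,"t20.png",280,175,410,300,4.6); save(S,"s20.png",215,205,395,350,4.1)
for n in("top","side"):
  for k in ["thrown_cup","slip_cup"]: print(n,k,[x["box"] for x in ctrl.look_for(k,n)][:1])
E
```

```text
t: 27.82
eef_pos: [0.4316, -0.3664, 0.2473]
orientation: [2.216, 2.221, 0.003]
contact_force: [0.2, -0.5, 0.0]
opening: 0.0597
t: 28.45
eef_pos: [0.4227, -0.3949, 0.2473]
orientation: [2.213, 2.224, 0.004]
contact_force: [0.8, -0.7, -0.4]
opening: 0.0598
t 28.45 pos [ 422.7 -394.9  247.3] yaw 1.576 z [ 0.005 -0.001 -1.   ] F [ 0.8 -0.7 -0.4] open 0.0598
top thrown_cup [[208.6, 279.1, 240.2, 308.8]]
top slip_cup [[249.0, 130.3, 275.8, 161.9]]
side thrown_cup [[170.3, 196.7, 203.4, 217.3]]
side slip_cup [[326.1, 183.7, 339.6, 205.3]]
```

View pics/t20.png

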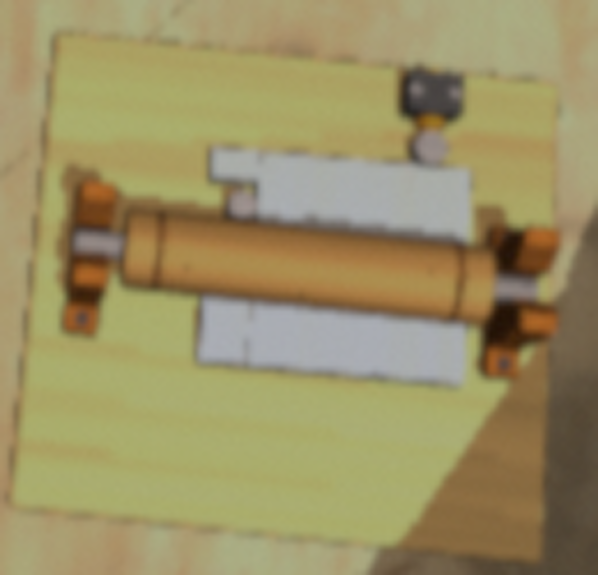

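View pics/s20.png

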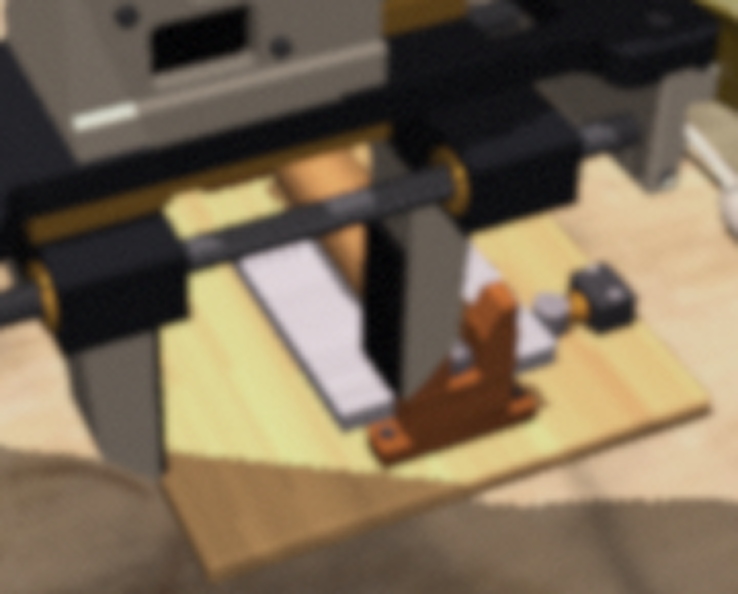

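Run:
```python
from h import *
from scipy.optimize import least_squares
T=ctrl.capture("top"); st()
a=cv2.imread("pics/t10.png"); save(T,"t21.png",310,170,410,270,5.8); b=cv2.imread("pics/t21.png")
cv2.imwrite("pics/cmp.png",np.hstack([a[:340,:440],b[:340,:440]])[:, :880][:, ::1]) 
im=cv2.imread("pics/cmp.png"); cv2.imwrite("pics/cmp.png",cv2.resize(im,(800,int(800*im.shape[0]/im.shape[1]))))
f=lambda u,x0,y0,s:(np.array(u,float)+.5)/s-.5+[x0,y0]
t=f([(212,147),(470,170),(460,385),(197,362)],280,175,4.6)
loc=np.array([(25,15),(25,-105),(-75,-105),(-75,15)])/1e3
def fun(p):
    c,s=np.cos(p[2]),np.sin(p[2]); X=np.c_[loc@np.array([[c,-s],[s,c]]).T+p[:2],np.full(4,.024)]
    return (proj(T,X)-t).ravel()
r=least_squares(fun,[.6,-.11,0]); print(np.round(r.x*1e3,1),np.round(r.fun,1)," peg ",np.round(1e3*ray(T,f([(243,202)],280,175,4.6),.032),1))
print("tip",np.round(1e3*ray(T,f([(430,147)],280,175,4.6),.028),1))
# roller axle
print(np.round(1e3*ray(T,f([(73,241),(538,290)],280,175,4.6),.054),1))
```

```text
t 28.8 pos [ 421.7 -396.4  247.2] yaw 1.573 z [ 0.004 -0.001 -1.   ] F [-0.3  1.   0.5] open 0.0599
[ 604.2 -111.2    8.2] [-0.3 -0.1 -0.   0.   0.5  0.2 -0.2 -0.2]  peg  [[ 602.6 -111.8   32. ]]
tip [[ 638.1 -196.3   28. ]]
[[ 572.4  -35.7   54. ]
 [ 571.4 -240.9   54. ]]
```

View pics/cmp.png

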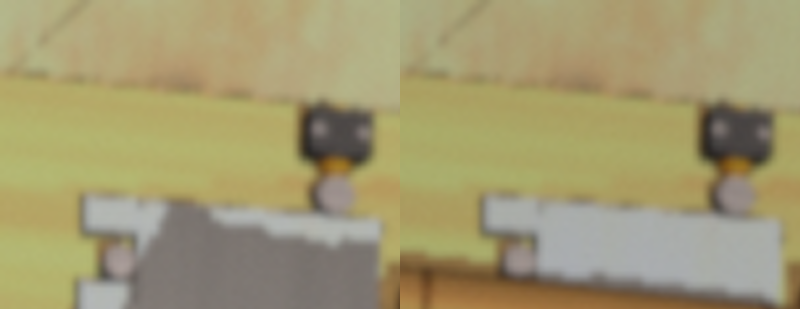

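```bash
python3 -m jog '{"slide":[[-0.04,-0.03,0],[-0.09,-0.06,0],[-0.14,-0.1,0],[-0.19,-0.13,0],[-0.22,-0.16,0]],"rotation":[[0,0,0],[0,0,0],[0,0,0],[0,0,0],[0,0,0]],"jaw":[0.3,0.3,0.3,0.3,0.3]}' 10; python3 -m jog '{"slide":[[0,0,0],[0,0,0],[0,0,0],[0,0,0],[0,0,0]],"rotation":[[0,0,0],[0,0,0],[0,0,0],[0,0,0],[0,0,0]],"jaw":[0.3,0.3,0.3,0.3,0.3]}' 10
python3 - <<'E'
import sys; sys.argv=["x"]
exec(open("m3.py").read().split("p=[float")[0])
x0,y0,x1,y1,f=205,180,395,350,4.1
im=np.ascontiguousarray(cv2.resize(S["color"][y0:y1,x0:x1,::-1],None,fx=f,fy=f,interpolation=cv2.INTER_CUBIC))
for q in cyl(S,.572,-.1385,np.pi/2,.054): cv2.polylines(im,[np.round((q-[x0,y0]+.5)*f-.5).astype(int)],True,(0,255,0),1)
cv2.imwrite("pics/o5s.png",im)
for k in ["thrown_cup","slip_cup"]: print(k,[x["box"] for x in ctrl.look_for(k,"side")][:1])
E
```

```text
t: 29.42
eef_pos: [0.2598, -0.6194, 0.2464]
orientation: [2.219, 2.218, 0.002]
contact_force: [0.9, -1.0, 0.3]
opening: 0.0596
t: 30.05
eef_pos: [0.2606, -0.619, 0.2467]
orientation: [2.217, 2.22, 0.002]
contact_force: [-0.7, 0.8, -0.6]
opening: 0.0598
t 30.05 pos [ 260.6 -619.   246.7] yaw 1.572 z [ 0.004 -0.002 -1.   ] F [-0.7  0.8 -0.6] open 0.0598
[ 1.58  0.59 -0.67  1.48  0.38  1.2   0.86]
thrown_cup [[172.9, 198.7, 202.6, 233.0]]
slip_cup [[321.4, 184.5, 350.1, 215.2]]
```

View pics/o5s.png

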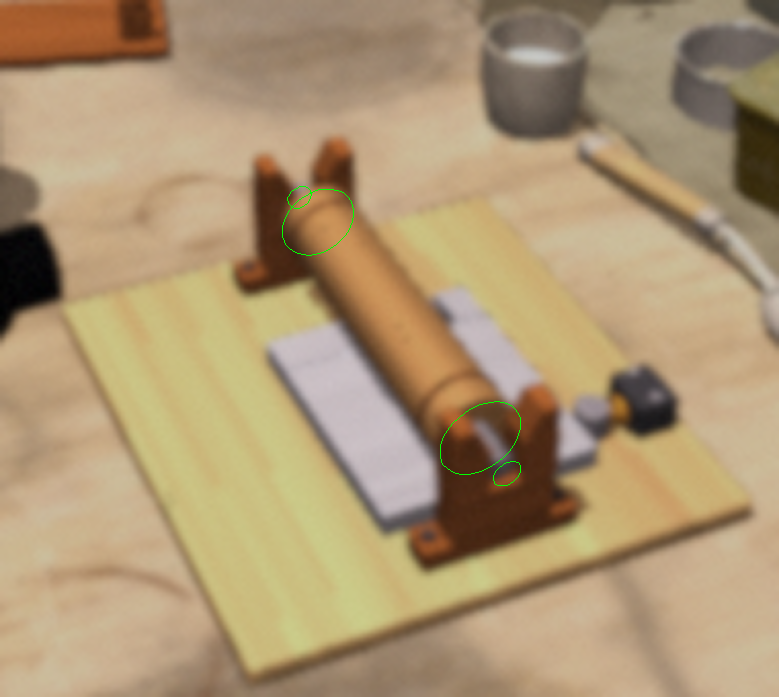

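Run:
```python
import sys; sys.argv=["x"]
exec(open("m3.py").read().split("p=[float")[0])
def crop(c,x0,y0,x1,y1,f,dr,zz=.054):
    im=np.ascontiguousarray(cv2.resize(c["color"][y0:y1,x0:x1,::-1],None,fx=f,fy=f,interpolation=cv2.INTER_CUBIC))
    if dr:
        for q in cyl(c,.572,-.1385,np.pi/2,zz): cv2.polylines(im,[np.round((q-[x0,y0]+.5)*f-.5).astype(int)],True,(0,255,0),1)
    return im
a=crop(S,300,265,350,320,8,0); b=crop(S,258,210,300,255,9,0)
h=440; p=lambda x:cv2.copyMakeBorder(x,0,h-x.shape[0],0,10,0)
cv2.imwrite("pics/e1.png",np.hstack([p(a),p(b)]))
```

```text
t 30.25 pos [ 259.9 -619.4  246.5] yaw 1.571 z [ 0.004 -0.002 -1.   ] F [ 0.5 -0.2  0.2] open 0.0596
[ 1.58  0.59 -0.67  1.48  0.38  1.2   0.86]
```

View pics/e1.png

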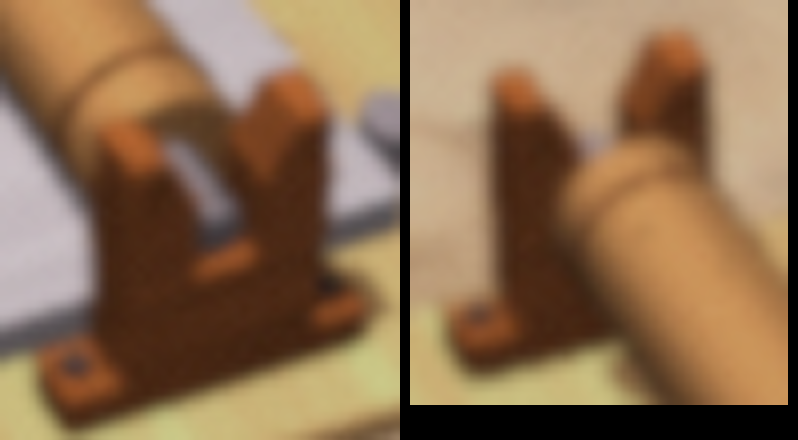

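Run:
```python
from h import *
S=ctrl.capture("side"); T=ctrl.capture("top")
save(T,"t22.png",288,205,400,260,7)
for uv in [(327.8,294.5)]:
    for z in (.050,.052,.054,.056,.058,.06): print(np.round(1e3*ray(S,[uv],z),1))
# slot floor strip near corner lower edge (outer face)
print(np.round(1e3*ray(S,[(300+195/8,265+277/8),(300+257/8,265+258/8)],.048),1))
```

```text
[[ 574.2 -235.4   50. ]]
[[ 573.1 -237.3   52. ]]
[[ 572.  -239.1   54. ]]
[[ 570.9 -240.9   56. ]]
[[ 569.8 -242.8   58. ]]
[[ 568.6 -244.6   60. ]]
[[ 564.8 -241.7   48. ]
 [ 578.6 -241.9   48. ]]
```

View pics/t22.png

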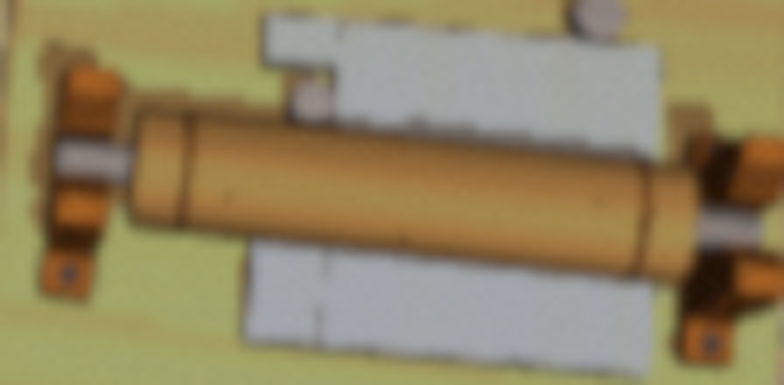

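```bash
python3 -c "
from h import *
st(); print(ctrl.hand_in())"
```

```text
t 30.45 pos [ 259.8 -619.5  246.4] yaw 1.571 z [ 0.004 -0.002 -1.   ] F [ 0.2 -0.7 -0.3] open 0.0598
the job is handed in; nothing more can be done
None
```

I finished both parts of the job in order and handed it in at about 30 s, with the arm clear of everything. The hand-in reported no verdict.

**Plate**
- I pushed its near corner until the spring gave and the stop went solid. I then pressed for a little over 1 s at about 11–14 N at the wrist. Allowing for friction I estimate 8–13 N at the tip, but that force was not measured.
- The last pictures show the plate in the same place as when pressed, still touching the pushed-in tip.
- The slot bottom is at the peg to within about 1 mm, which is the accuracy of the measurement.
- While pushing, the tool pressed down on the plate with up to 9 N. I saw no sign of the plate lifting.

**Roller**
- I lowered it into both slots until it touched bottom, with a brief peak of about 13 N, relaxed that to about 2 N and then opened the fingers.
- The last views put the axle at about 54 mm height, within 1 mm of the slot centre line and about 1–2 mm off centre between the posts.
- The side view alone disagreed with the top view by 2–4 mm along the axle. The near axle end, traced separately, came out at the seated height.

**Cups:** both were found where they started, within the noise of the detector.

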